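# Set the stop screw of a levitator rig with a setting block

### The job

Set the leaning stop screw of the printed rig to the setting block: take the block by its upright tab from the rubber mat, lay it on the rig's bed and slide it nose first along the fence under the screw's sprung foot until it meets the end stop, then use the forked driver to turn the screw down until the foot just bears on the block, so that the block drags but is not jammed. Hang the driver back upright in its holder, and draw the block back along the bed by its tab, dragging under the foot, until it is just clear of the screw, and leave it lying flat on the bed. Turn the screw only with the driver, never ram it down hard, and leave the jar, spool, tray and printed clamp where they are.

Things in the scene. Friction and masses are not known exactly. Their poses are not given: they have to be found in the camera images.
- rig: Fixed green printed rig on a black perforated steel breadboard (top 12 mm above the table). Origin: on the rig's underside, below the foot; z up, y along the fence; the screw leans to -x, the robot's side. Flat bed 10 mm above the origin, x -45 to 55, y -95 to 150 mm. The block slides in from the +y end towards -y.
- bed (a point): Point on the rig's bed surface straight below the foot; axes as the rig's.
- end_stop (a point): Foot of the end stop's face (y = -39 mm in the rig, 12 mm high, 34 mm wide), which the block's nose meets. The aluminium fence runs along the rig's y (-65 to 145 mm); its face is at rig x = +16 mm, 12 mm high. With the block against the fence its middle line is at rig x = +2 mm.
- nut (a point): Centre of the green nut (30 x 30 x 26 mm) on the screw axis. A green arm, 22 mm high and 24 mm wide, runs from it level along the rig's -y for 90 mm, then back along +x to the column.
- dish (a point): Top centre of the brown reflector dish, radius 42 mm, 12 mm thick, 207 mm above the rig's origin. Its square 30 mm column (210 mm tall, 44 mm clamp near the top) stands at rig x 30, y -75 mm.
- screw (a joint): Angle of the stop screw in rad, 0 (fully back) to 5; grows clockwise as seen from the head looking down the screw. Lead 16 mm a turn (2.55 mm along the axis, 2.29 mm in height per rad). It turns stiffly (0.05 N m) and stays where it is left. The foot touches the setting block at about 2.7 rad.
- spindle: Steel spindle of the stop screw, which turns and travels with the head. Its z axis is the screw axis, pointing up and back 26 degrees from vertical towards the rig's -x. Origin: the tip of the foot when its spring is relaxed.
- head (a point): Top centre of the flat drive tab on the screw's head. Tab: 18 mm along this frame's x, 4.5 mm thick along y, stands 13 mm above a round collar of 22 mm diameter. z is the screw axis (outward), along which the driver must be applied.
- foot: Sprung round brass foot of the screw, 10 mm diameter, domed; slides up into the spindle by up to 6 mm at 0.8 N per mm along the screw axis. A good setting presses it in by about 0.5 to 3 mm when the block is beneath it.
- foot_tip (a point): Lowest point of the foot on the screw axis.
- block: Loose aluminium setting block, 0.18 to 0.29 kg, heaviest near the tab: bar 120 mm along x, 28 mm along y, 16 mm high, nose at x = +60 mm, which is stepped down to 11 mm. Origin: centre of the bar's underside. It slides easily on the bed (friction 0.3). When it is home against the end stop, nose towards the rig's -y, the foot stands over its x = +21 mm.
- tab (a point): Top centre of the block's upright steel tab, by which it is taken: at x = -46 mm of the block, 24 mm along x, 14 mm thick along y, from 16 to 62 mm high.
- mat: Fixed black rubber mat 150 x 90 x 4 mm on the breadboard, long side along x; origin on its underside. The block starts on it.
- mat_top (a point): Centre of the mat's upper face.
- driver: Loose driver, 0.12 to 0.2 kg, starts hanging upright in the holder. Origin: underside centre of its round flange (diameter 44 mm, 6 mm thick); z up along the handle. Below the flange: a boss of 29 mm diameter tapering over 12 mm, a 10 mm shaft, and the steel fork end, 20 mm wide along x and 15.5 mm along y.
- handle (a point): Middle of the driver's black square handle, 24 x 24 mm (flats square to x and y), which reaches from 6 to 68 mm above the driver's origin; this point is 37 mm above it.
- fork (a point): Lower end of the driver's fork, 75 mm below the origin. The slot between the prongs is 7.5 mm wide (along y), open along x, 14 mm deep.
- holder: Fixed green printed holder: plate 70 x 70 mm, top 90 mm above its origin (underside centre), on four legs, foot 90 x 90 mm. One vertical through hole, 34 mm diameter.
- seat (a point): Centre of the holder's hole at the plate's top; the driver's origin sits here when it hangs home.
- jar: Bystander: glass jar with a steel lid, 44 mm diameter, 50 mm high; origin at the underside.
- spool: Bystander: wire spool, 54 mm diameter, 38 mm high; origin at the underside.
- tray: Bystander: grey parts tray 70 x 50 x 20 mm; origin at the underside.
- clamp: Bystander: green printed clamp 50 x 30 x 40 mm; origin at the underside.

How it is judged:
By the outcome, as a careful person would: the job done as asked, in the order asked, and still so for the second after the job is handed in, with the robot touching nothing.
It also fails if it takes over 72 s, if anything falls off the work surface, if the arm or the gripper's body presses on something with over 40 N, if the wrist force passes 120 N, or if a joint passes its speed limit or range.

### The arm

A 6-joint arm with a two-finger parallel gripper is mounted at the origin on the work surface. World frame = base frame: x ahead of the robot, y to its left, z up, the work surface at z = 0. Lengths are in m, angles in rad, forces in N, time in s.
With the tool pointing down it reaches from about 0.3 to 0.775 m from the base axis. Payload 14.6 kg.
Tool frame: the origin (TCP) lies midway between the tips of the shut fingers; the grasp point (between the pads) lies 19 mm behind it (ctrl.tcp_to_grasp is the z of the grasp point in the tool frame, in m); z points along the fingers, y is the line along which they close (so a half turn about z gives the same grasp; the last joint's range is limited). The gripper opens to 94 mm and grips with 3 to 60 N. Pads are 16 mm wide; open, the fingers measure 119 mm over their backs; the gripper's body (75 mm by 177 mm) begins 78 mm behind the grasp point.
Start: joints at [-1.177, 0.3, 1.521, -0, 1.321, -0.067], TCP at [0.245, -0.493, 0.205] pointing down, gripper open.
Joint ranges: [-3.03, 3.03], [-0.79, 2.21], [0.23, 2.52], [-1.04, 4.18], [0, 3.07], [-2.55, 2.55]. Speed limits (rad/s): [2.22, 2.22, 2.57, 3.14, 3.14, 3.14].

### API

Orientations are given as [roll, pitch, yaw] about the fixed x, y, z axes, in that order (R = Rz(yaw) Ry(pitch) Rx(roll)).
In Python, from station import monitor, camera, ctrl gives the robot as it stands.
- The arm moves only by the tool apply_moves, never from a script. Its argument "plan" is one flat list of numbers, 4 for each row, row after row: the shift along the tool's x, y, z in mm, then the turn about the tool's z in rad. In form: [dx, dy, dz, spin, dx, dy, dz, spin, ...]. A call has 1 to 20 rows; each row shifts and turns the commanded pose from where the row before left it, along the tool's axes as they then stand; what a row does not reach is not made up. A row lasts 1/10 s, in which the tool goes at most 50 mm and 8.59 degrees, less where a joint would pass 70% of its speed; a pose out of reach is approached as far as the arm can. A call is refused whole if a number of a shift passes 50 or a number of a turn 0.15, either way. A call with a gripper value outside its range is refused whole. "hand" is the gripper command: -1 is shut, 1 is fully open, values between are in proportion, set as the call begins (left out, the last holds). The fingers move at their own pace and stop on an object; "squeeze" is the grip in N (left out, the last holds). Time passes only in rows, so rows that do not move let the fingers close. It gives the time, the measured TCP pose, the force, the opening and the grip force at its end, in the units of the state.
- monitor.get_obs(): the state, without advancing time (a new reading comes with each control period).
- camera(name): name is "side" or "top"; returns a dict with "image" (384x512x3 uint8, red, green, blue), "range_z" (384x512 float32, m along the optical axis (not along the pixel's ray), 0 where there is no reading), "mtx" (3x3 intrinsics, pixels), "rvec" (rotation vector, rad) and "tvec" (3), from world to camera coordinates, as OpenCV has them. Camera axes: x right, y down, z forward; pixel columns grow to the right and rows downward; lengths in m; the calibration is good to about 2 mm. A picture is of the moment at which its call begins.
- ctrl.hand_in(): hands the job in; it is judged then, once.
The state is a dict: "time_s": time; "qpos": joint angles; "joint_vel": joint speeds; "tau": joint torques, N m; "ee_pos": TCP position; "eef_rot": TCP orientation; "force": force on the tool from outside, world axes, zero at the start; "moment": the same for the moment, N m; "grip_width": finger opening in m; "grip_force": force on a finger pad.
Only numpy, scipy, OpenCV 4.12 (cv2) and the standard library are available. Lean on these libraries where they do the work, as an engineer would, in place of code of your own. Each camera call takes 0.05 s, during which the arm holds its last target. There are 200 camera calls.

## Working session

There is one attempt and no reset: what is moved stays moved. The work goes in short steps, Python scripts to look and compute and a tool call to move; the robot and the scene stay as the last step left them, time stands still between calls to the robot, and variables do not carry over. Pictures are saved under pics/ and viewed, at most 10 in all, crops included, and the job is handed in when it is done.

Besides the shell and the picture viewer there is one more tool, called after "Emit:" by a JSON object that holds its "op" and its "data". apply_moves: Moves the arm, as the interface text tells. Its arguments: {"type":"object","properties":{"plan":{"type":"array","items":{"type":"number"}},"hand":{"type":"number"},"squeeze":{"type":"number"}},"required":["plan"]}

```bash
ls; mkdir -p pics; python3 - <<'E'
from station import monitor,camera,ctrl
import cv2,numpy as np
o=monitor.get_obs(); print(o, ctrl.tcp_to_grasp)
for n in("side","top"):
    c=camera(n); cv2.imwrite(f"pics/{n}0.png",cv2.resize(c["image"][:,:,::-1],(800,600)))
    np.savez(f"{n}0.npz",**c)
    R=cv2.Rodrigues(c["rvec"])[0]; print(n,c["mtx"],-R.T@c["tvec"].ravel(),R[2],c["range_z"].min(),c["range_z"].max())
E
```

```text
pics
{'time_s': 0.0, 'qpos': array([-1.17660667e+00,  3.00468599e-01,  1.52159711e+00,  7.58554841e-06,
        1.32069306e+00, -6.65881019e-02]), 'joint_vel': array([ 0.00093606,  0.00179954, -0.00054484,  0.00013564,  0.0010063 ,
        0.00010795]), 'tau': array([-1.58971841e-03, -5.31820536e+01, -3.52741778e+01,  7.07572815e-02,
        2.44566542e-02, -1.04012508e-04]), 'ee_pos': array([ 0.2444566 , -0.49238845,  0.20488092]), 'eef_rot': array([-3.14042961e+00, -8.49230488e-05,  4.60775825e-01]), 'force': array([ 0.47852586,  0.16307544, -0.00367209]), 'moment': array([-0.04690217, -0.00345582,  0.02391006]), 'grip_force': 0.0, 'grip_width': 0.09400904263492404} -0.0188
side [[483.30402437   0.         256.37317378]
 [  0.         483.30402437 186.77316125]
 [  0.           0.           1.        ]] [0.5037079  0.89038351 0.94814838] [ 0.05031223 -0.74383225 -0.66647   ] 0.0 3.429721
top [[464.77134792   0.         256.60462573]
 [  0.         464.77134792 198.53245999]
 [  0.           0.           1.        ]] [0.41962559 0.02671668 1.20544971] [ 0.14147592 -0.02591391 -0.98960246] 0.0 2.1503327
```

View pics/side0.png

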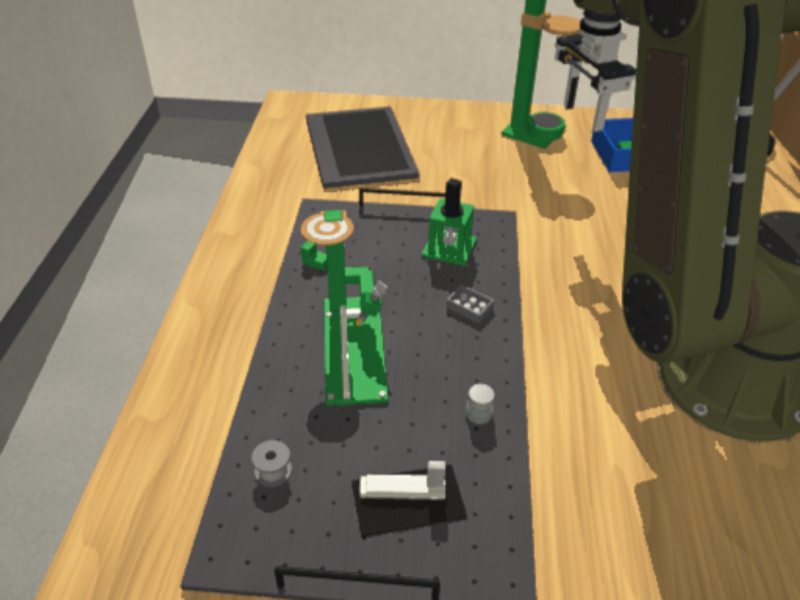

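View pics/top0.png

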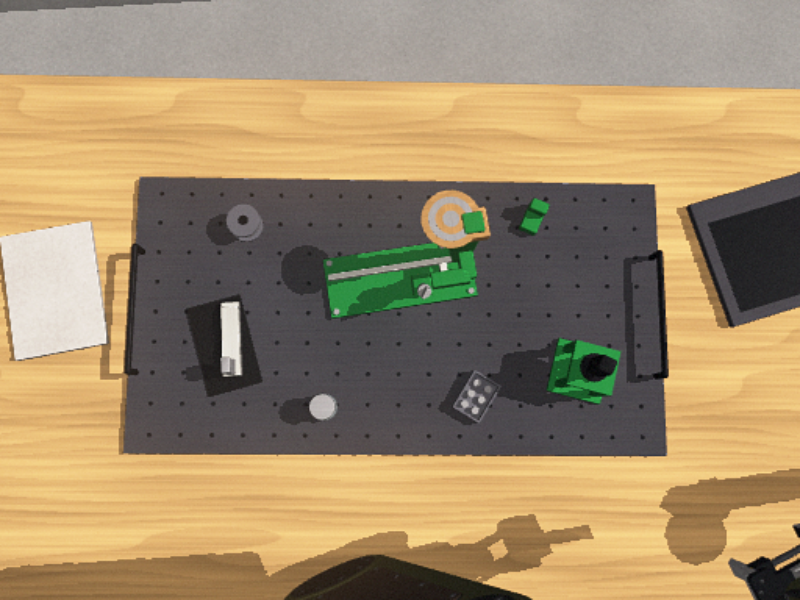

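The pictures show the block on its mat (top 230,340; tab at 228,367). The rig is in the centre with its screw head at about top (425,291), and the driver is in the holder at (595,365). Next I'll measure these.

```bash
cat > h.py <<'E'
import numpy as np,cv2
def load(n,f=None):
    c=dict(np.load(f or f"{n}0.npz")); return c
def cam(n):
    from station import camera
    return camera(n)
def cloud(c):
    z=c["range_z"]; v,u=np.mgrid[:384,:512]; K=c["mtx"]
    P=np.stack([(u-K[0,2])/K[0,0]*z,(v-K[1,2])/K[1,1]*z,z],-1)
    R=cv2.Rodrigues(c["rvec"])[0]; W=(P-c["tvec"].ravel())@R; W[z==0]=np.nan; return W
def ray(c,uv,h):
    uv=np.atleast_2d(uv).astype(float);K=c["mtx"];R=cv2.Rodrigues(c["rvec"])[0]
    d=np.c_[(uv[:,0]-K[0,2])/K[0,0],(uv[:,1]-K[1,2])/K[1,1],np.ones(len(uv))]@R; o=-R.T@c["tvec"].ravel()
    return o+d*((h-o[2])/d[:,2])[:,None]
def proj(c,p): return cv2.projectPoints(np.atleast_2d(p).astype(float),c["rvec"],c["tvec"],c["mtx"],None)[0][:,0]
def rect(c,m,h):
    "largest blob of mask -> world min-area rect on plane h: centre, sizes(mm), angle of long side"
    cs=cv2.findContours(m.astype(np.uint8),0,2)[0]; k=max(cs,key=cv2.contourArea)
    w=ray(c,k[:,0],h)[:,:2]*1000; r=cv2.minAreaRect(w.astype(np.float32)); b=cv2.boxPoints(r)
    e=b[1]-b[0],b[2]-b[1]; e=max(e,key=np.linalg.norm)
    return np.round(r[0],1),np.round(r[1],1),round(float(np.arctan2(e[1],e[0])),3)
E
python3 - <<'E'
from h import *
c=load("top");W=cloud(c);I=c["image"].astype(int);hsv=cv2.cvtColor(c["image"],cv2.COLOR_RGB2HSV)
z=W[...,2]*1000;X=W[...,0]*1000;Y=W[...,1]*1000
v,u=np.mgrid[:384,:512]
def box(x0,y0,x1,y1): return (u>x0/1.5625)&(u<x1/1.5625)&(v>y0/1.5625)&(v<y1/1.5625)
br=box(140,440,220,450); print("board z",np.nanmedian(z[br]))
g=(hsv[...,0]>40)&(hsv[...,0]<80)&(hsv[...,1]>120)
m=box(315,235,485,325)&g&(z>17)&(z<28);print("bed",np.nanmedian(z[m]),m.sum(),rect(c,box(315,235,485,325)&g&(z>10)&(z<28),.022))
m=box(200,290,260,390)&(z>25)&(z<40);print("block",np.nanmedian(z[m]),rect(c,m,.032))
m=box(200,290,260,390)&(z>65);print("tab",np.nanmedian(z[m]),rect(c,m,.078))
m=box(540,330,630,410)&(z>95)&(z<110)|box(540,330,630,410)&(z>95)&g;print("plate",np.nanmedian(z[m]),rect(c,m,.102))
m=box(540,330,630,410)&(z>160);print("handle",np.nanmedian(z[m]),m.sum(),rect(c,m,.170),np.nanmean(X[m]),np.nanmean(Y[m]))
m=box(180,290,270,400)&(I.sum(-1)<90);print("mat",rect(c,m,.016))
m=box(410,180,490,250)&(z>210);print("dish",np.nanmedian(z[m]),rect(c,m,.219))
# screw head
m=box(410,278,440,305)&(z>60);print("head px");
for a,b in zip(*np.where(box(412,280,438,304))): 
    if z[a,b]>60 : print((b,a),X[a,b].round(),Y[a,b].round(),z[a,b].round(),c["image"][a,b],end=';')
for n,(x0,y0,x1,y1) in {"top":(200,145,320,215),"side":(200,125,260,265)}.items():
    cc=load(n); cv2.imwrite(f"pics/{n}crop.png",cv2.resize(cc["image"][y0:y1,x0:x1,::-1],None,fx=6 if n=="top" else 4,fy=6 if n=="top" else 4,interpolation=cv2.INTER_CUBIC))
E
```

```text
board z 12.338168704202797
bed 22.32011991685627 2330 (array([644.3,  -1.4]), array([100.3, 243.8]), -1.402)
block 32.074243207064484 (array([538.9, 271.6]), array([119.7,  29.5]), 0.072)
tab 77.40419730189109 (array([492.9, 266.8]), array([22.2, 16.7]), 0.041)
plate 102.38419981148863 (array([ 492.8, -295.6]), array([72.8, 70.9]), 1.313)
handle 169.49701187829697 121 (array([ 491.9, -295. ]), array([25. , 24.5]), 1.11) 492.32526646369826 -295.37968089355104
mat (array([536.5, 296.9]), array([118.6,  13.9]), 0.074)
dish 219.9215755554583 (array([692., -72.]), array([82.9, 91.9]), -1.405)
head px
(np.int64(264), np.int64(180)) 622.0 -20.0 106.0 [29 90 42];(np.int64(265), np.int64(180)) 622.0 -22.0 106.0 [ 47 138  66];(np.int64(266), np.int64(180)) 622.0 -24.0 108.0 [ 44 139  65];(np.int64(267), np.int64(180)) 622.0 -27.0 106.0 [ 37 133  58];(np.int64(268), np.int64(180)) 622.0 -29.0 107.0 [ 38 135  59];(np.int64(269), np.int64(180)) 622.0 -32.0 104.0 [ 42 142  62];(np.int64(270), np.int64(180)) 622.0 -34.0 105.0 [ 42 142  66];(np.int64(272), np.int64(180)) 622.0 -39.0 106.0 [ 40 139  
[... 8015 characters left out ...]
0 [14 75 30];(np.int64(268), np.int64(189)) 598.0 -29.0 119.0 [ 63 106  71];(np.int64(269), np.int64(189)) 598.0 -31.0 120.0 [89 88 85];(np.int64(270), np.int64(189)) 596.0 -33.0 131.0 [71 67 67];(np.int64(271), np.int64(189)) 596.0 -35.0 131.0 [188 180 180];(np.int64(272), np.int64(189)) 596.0 -37.0 133.0 [183 174 174];(np.int64(273), np.int64(189)) 598.0 -40.0 120.0 [186 175 177];(np.int64(274), np.int64(189)) 598.0 -43.0 119.0 [153 166 153];(np.int64(270), np.int64(190)) 594.0 -33.0 133.0 [133 124 124];(np.int64(271), np.int64(190)) 594.0 -35.0 133.0 [192 180 182];(np.int64(272), np.int64(190)) 596.0 -38.0 118.0 [142 157 142];(np.int64(271), np.int64(191)) 592.0 -35.0 129.0 [100 149 106];
```

View pics/topcrop.png

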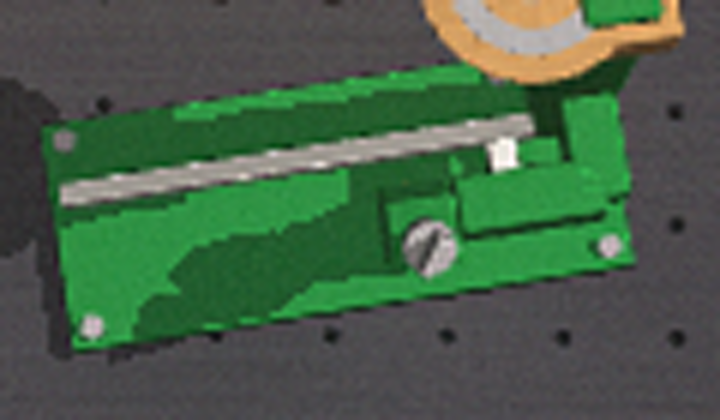

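View pics/sidecrop.png

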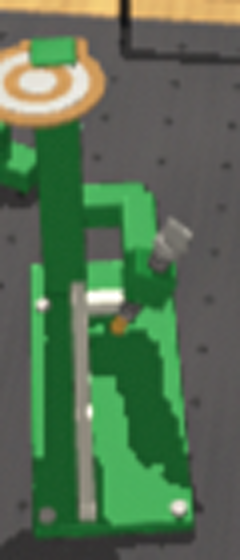

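Emit:
{"op": "apply_moves", "data": {"plan": [33, -33.5, 0, 0, 33, -33.5, 0, 0, 33, -33.5, 0, 0, 33, -33.5, 0, 0, 33, -33.5, 0, 0, 33, -33.5, 0, 0, 33, -33.5, 0, 0, 33, -33.5, 0, 0, 33, -33.5, 0, 0, 33, -33.5, 0, 0, 33, -33.5, 0, 0, 33, -33.5, 0, 0, 33, -33.5, 0, 0, 33, -33.5, 0, 0, 33, -33.5, 0, 0, 33, -33.5, 0, 0, 33, -33.5, 0, 0], "hand": 1, "squeeze": 50}}

```text
time_s: 1.8
ee_pos: [0.4939, 0.269, 0.2051]
eef_rot: [3.142, 0.0, 0.461]
force: [0.6, -0.7, 0.4]
grip_width: 0.0942
grip_force: 0.0
```

Emit:
{"op": "apply_moves", "data": {"plan": [0, 0, 0, -0.15, 0, 0, 0, -0.15, 0, 0, 0, -0.15, 0, 0, 0, -0.15, 0, 0, 0, -0.15, 0, 0, 0, -0.15, 0, 0, 0, -0.15, 0, 0, 0, -0.15, 0, 0, 0, -0.15, 0, 0, 0, -0.15, 0, 0, 0, -0.15, 0, 0, 0, -0.15, 0, 0, 0, -0.15, 0, 0, 0, -0.15, 0, 0, 0, -0.15, 0, 0, 0, -0.15, 0, 0, 0, -0.15, 0, 0, 0, -0.15, 0, 0, 0, -0.053]}}

```text
time_s: 3.7
ee_pos: [0.4937, 0.2669, 0.2051]
eef_rot: [-3.141, -0.001, -3.064]
force: [-0.7, -0.4, 0.9]
grip_width: 0.0942
grip_force: 0.0
```

```bash
cat >> h.py <<'E'
from station import monitor
def go(x,y,z,yaw=None):
    "total tool-frame shift (mm), then spin, from measured pose to target mm/world"
    o=monitor.get_obs(); p=o["ee_pos"]*1000; w=o["eef_rot"][2]
    from scipy.spatial.transform import Rotation as Ro
    d=Ro.from_euler("xyz",o["eef_rot"]).inv().apply(np.array([x,y,z])-p)
    s=0 if yaw is None else -((yaw-w+np.pi)%(2*np.pi)-np.pi)
    print("t",round(o["time_s"],2),"p",p.round(1),"rpy",o["eef_rot"].round(3),"q6",o["qpos"][5].round(2),"F",o["force"].round(1),"g",round(o["grip_width"]*1000,1),round(o["grip_force"],1),"-> shift",d.round(1),"spin",round(s,3))
RO=np.array([644.0,-29.35,12]); PSI=0.1688
def rig(x,y,z):
    c,s=np.cos(PSI),np.sin(PSI); return RO+np.array([c*x-s*y,s*x+c*y,z])
E
python3 -c "
from h import *
go(493,267.5,110,.072+np.pi)"
```

```text
t 3.7 p [493.7 266.9 205.1] rpy [-3.141e+00 -1.000e-03 -3.064e+00] q6 -1.22 F [-0.7 -0.4  0.9] g 94.2 0.0 -> shift [ 0.5  0.7 95.1] spin 0.006
```

Emit:
{"op": "apply_moves", "data": {"plan": [0.5, 0.7, 40, 0, 0, 0, 40, 0, 0, 0, 40, 0, 0, 0, 30, 0, 0, 0, 16, 0, 0, 0, 0, 0]}}

```text
time_s: 4.3
ee_pos: [0.4919, 0.267, 0.037]
eef_rot: [-3.14, -0.004, -3.069]
force: [0.3, -0.2, 0.2]
grip_width: 0.094
grip_force: 0.0
```

Emit:
{"op": "apply_moves", "data": {"plan": [0, 0, 0, 0, 0, 0, 0, 0, 0, 0, 0, 0, 0, 0, 0, 0, 0, 0, 0, 0, 0, 0, 0, 0], "hand": -1}}

```text
time_s: 4.9
ee_pos: [0.4933, 0.2676, 0.0396]
eef_rot: [3.141, 0.0, -3.069]
force: [0.0, 0.3, 0.5]
grip_width: 0.0494
grip_force: 0.0
```

Emit:
{"op": "apply_moves", "data": {"plan": [0, 0, 0, 0, 0, 0, 0, 0, 0, 0, 0, 0, 0, 0, 0, 0, 0, 0, 0, 0, 0, 0, 0, 0, 0, 0, 0, 0]}}

```text
time_s: 5.6
ee_pos: [0.4932, 0.2676, 0.0394]
eef_rot: [3.142, -0.0, -3.069]
force: [0.4, 0.4, -0.8]
grip_width: 0.0138
grip_force: 50.0
```

Emit:
{"op": "apply_moves", "data": {"plan": [0, 0, -10, 0, 0, 0, -30, 0, 0, 0, -20, 0, 0, 0, 0, 0]}}

```text
time_s: 6.0
ee_pos: [0.4945, 0.2681, 0.1025]
eef_rot: [3.14, 0.005, -3.069]
force: [0.0, 0.0, -1.6]
grip_width: 0.0138
grip_force: 50.0
```

```bash
python3 -c "
from h import *
t=rig(-1,126,0); print(t)
go(t[0],t[1],100,PSI+np.pi/2)
c=cam('side'); W=cloud(c); m=(W[...,2]>.05)&(W[...,2]<.13)&(abs(W[...,0]-.54)<.12)&(abs(W[...,1]-.27)<.04)
cv2.imwrite('pics/lift.png',cv2.resize(c['image'][200:370,170:370,::-1],None,fx=3,fy=3))"
```

```text
[621.84627267  94.69117206  12.        ]
t 6.0 p [494.5 268.1 102.5] rpy [ 3.14   0.005 -3.069] q6 -1.21 F [ 0.   0.  -1.6] g 13.8 50.0 -> shift [-114.5 -182.2    2.8] spin 1.474
```

View pics/lift.png

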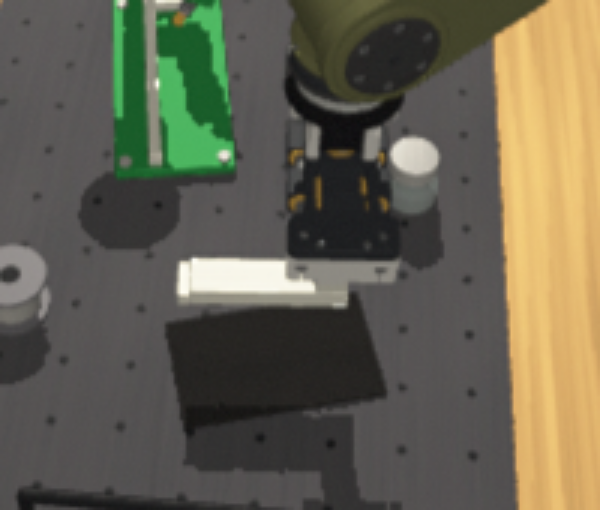

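Emit:
{"op": "apply_moves", "data": {"plan": [-22.9, -36.4, 0, 0, -22.9, -36.4, 0, 0, -22.9, -36.4, 0, 0, -22.9, -36.4, 0, 0, -22.9, -36.4, 0, 0, 0, 0, 0, 0.15, 0, 0, 0, 0.15, 0, 0, 0, 0.15, 0, 0, 0, 0.15, 0, 0, 0, 0.15, 0, 0, 0, 0.15, 0, 0, 0, 0.15, 0, 0, 0, 0.15, 0, 0, 0, 0.15, 0, 0, 0, 0.124, 0, 0, 0, 0]}}

```text
time_s: 7.65
ee_pos: [0.62, 0.0943, 0.0979]
eef_rot: [-3.139, -0.0, 1.738]
force: [0.1, -0.1, -1.6]
grip_width: 0.0139
grip_force: 50.0
```

```bash
python3 -c "
from h import *
t=rig(-1,126,0)
go(t[0],t[1],48,PSI+np.pi/2)
c=cam('top'); W=cloud(c)*1000
for n,(z0,z1) in dict(block=(88,103)).items():
    m=(W[...,2]>z0)&(W[...,2]<z1)&(abs(W[...,0]-640)<60)&(abs(W[...,1]-50)<70)&(c['image'].min(-1)>110)
    print(n,rect(c,m,.095))
c=load('top');W=cloud(c)*1000;I=c['image'].astype(int)
m=(W[...,2]>26)&(W[...,2]<42)&(abs(W[...,0]-660)<40)&(abs(W[...,1]-10)<130)&(abs(I[...,0]-I[...,1])<25)&(I[...,0]>90)
print('fence',m.sum(),rect(c,m,.034))
d=(W[m]-RO); print('fence rig x',np.percentile(d[:,0]*np.cos(PSI)+d[:,1]*np.sin(PSI),[5,50,95]),'y',np.percentile(-d[:,0]*np.sin(PSI)+d[:,1]*np.cos(PSI),[0,100]))
"
```

```text
t 7.65 p [620.   94.3  97.9] rpy [-3.139 -0.     1.738] q6 -0.07 F [ 0.1 -0.1 -1.6] g 13.9 50.0 -> shift [ 0.1  2.  49.9] spin -0.002
block (array([632.5,  15.2]), array([27.6, 45.6]), -1.414)
fence 332 (array([652.3,  14.6]), array([ 22.6, 203.6]), -1.414)
fence rig x [12.20758049 20.77165367 25.8398265 ] y [-84.99667935 143.83135167]
```

```bash
python3 -c "
from h import *
c=load('top');W=cloud(c)*1000;I=c['image'].astype(int)
m=(abs(W[...,2]-34)<14)&(I.max(-1)-I.min(-1)<30)&(I[...,0]>80)
P=W.copy();v,u=np.where(m)
w=ray(c,np.c_[u,v],.034)*1000; d=w-RO
x=d[:,0]*np.cos(PSI)+d[:,1]*np.sin(PSI);y=-d[:,0]*np.sin(PSI)+d[:,1]*np.cos(PSI)
k=(x>8)&(x<30)&(y>-30)&(y<150);x=x[k];y=y[k]
for b in range(-30,150,20):
    j=(y>=b)&(y<b+20);print(b,j.sum(),x[j].min().round(1),np.median(x[j]).round(1),x[j].max().round(1))
"
```

```text
-30 27 16.5 21.6 26.2
-10 31 16.1 20.9 26.1
10 31 16.3 21.5 26.3
30 31 16.2 21.3 26.1
50 30 16.4 20.9 26.3
70 30 16.6 21.3 26.3
90 29 16.4 21.6 26.2
110 32 16.1 21.0 26.4
130 21 17.3 21.5 26.2
```

Emit:
{"op": "apply_moves", "data": {"plan": [0, 2, 20, -0.002, 0, 0, 20, 0, 0, 0, 7, 0, 0, 0, 2, 0, 0, 0, 2, 0, 0, 0, 1, 0, 0, 0, 0, 0]}}

```text
time_s: 8.4
ee_pos: [0.6228, 0.0947, 0.048]
eef_rot: [3.141, 0.0, 1.742]
force: [0.2, -0.2, -1.6]
grip_width: 0.0137
grip_force: 50.0
```

```bash
python3 -c "
from h import *
t=rig(2,67,0)
go(t[0],t[1],45.5,PSI+np.pi/2)
"
```

```text
t 8.4 p [622.8  94.7  48. ] rpy [3.141 0.    1.742] q6 -0.08 F [ 0.2 -0.2 -1.6] g 13.7 50.0 -> shift [-58.8   1.9   2.5] spin 0.003
```

Emit:
{"op": "apply_moves", "data": {"plan": [0, 0, 1, 0, 0, 0, 1, 0, 0, 0, 0, 0]}}

```text
time_s: 8.7
ee_pos: [0.6226, 0.0947, 0.0455]
eef_rot: [3.142, -0.0, 1.742]
force: [-0.7, -0.4, -1.8]
grip_width: 0.0137
grip_force: 50.0
```

Emit:
{"op": "apply_moves", "data": {"plan": [0, 0, 0.4, 0, 0, 0, 0, 0]}}

```text
time_s: 8.9
ee_pos: [0.6227, 0.0947, 0.0455]
eef_rot: [3.141, 0.0, 1.742]
force: [-1.2, -0.9, 2.0]
grip_width: 0.0138
grip_force: 50.0
```

Emit:
{"op": "apply_moves", "data": {"plan": [0, 1, 0, 0, 0, 0.7, 0, 0, 0, 0, 0, 0]}}

```text
time_s: 9.2
ee_pos: [0.6245, 0.095, 0.0454]
eef_rot: [3.141, 0.0, 1.742]
force: [-1.5, -0.4, 3.8]
grip_width: 0.0137
grip_force: 50.0
```

Emit:
{"op": "apply_moves", "data": {"plan": [-3, 0, 0, 0, -8, 0, 0, 0, -10, 0, 0, 0, -10, 0, 0, 0, -10, 0, 0, 0, -9, 0, 0, 0, -4, 0, 0, 0, 0, 0, 0, 0]}}

```text
time_s: 10.0
ee_pos: [0.6339, 0.0409, 0.0454]
eef_rot: [3.141, 0.0, 1.741]
force: [1.2, -2.9, 4.7]
grip_width: 0.0138
grip_force: 50.0
```

```bash
python3 -c "
from h import *
t=rig(2,67,0)
go(t[0],t[1],45.5,PSI+np.pi/2)
"
```

```text
t 10.0 p [633.9  40.9  45.4] rpy [3.141 0.    1.741] q6 -0.16 F [ 1.2 -2.9  4.7] g 13.8 50.0 -> shift [-3.9  0.1 -0.1] spin 0.002
```

Emit:
{"op": "apply_moves", "data": {"plan": [0, 0.5, 0, 0, 0, 0.5, 0, 0, 0, 0, 0, 0]}}

```text
time_s: 10.3
ee_pos: [0.6345, 0.0413, 0.0454]
eef_rot: [-3.142, 0.001, 1.741]
force: [-3.5, -1.4, 6.9]
grip_width: 0.0138
grip_force: 50.0
```

Emit:
{"op": "apply_moves", "data": {"plan": [-2, 0, 0, 0, -1, 0, 0, 0, -1, 0, 0, 0, 0, 0, 0, 0]}}

```text
time_s: 10.7
ee_pos: [0.6351, 0.038, 0.0454]
eef_rot: [3.141, -0.0, 1.741]
force: [-3.4, 1.6, 6.6]
grip_width: 0.0141
grip_force: 50.0
```

Emit:
{"op": "apply_moves", "data": {"plan": [-0.5, 0, 0, 0, -0.5, 0, 0, 0, 0, 0, 0, 0]}}

```text
time_s: 11.0
ee_pos: [0.6353, 0.0372, 0.0454]
eef_rot: [3.141, -0.001, 1.742]
force: [-3.2, 3.6, 7.0]
grip_width: 0.0134
grip_force: 50.0
```

Emit:
{"op": "apply_moves", "data": {"plan": [-0.5, 0, 0, 0, -0.5, 0, 0, 0, 0, 0, 0, 0]}}

```text
time_s: 11.3
ee_pos: [0.6353, 0.0372, 0.0455]
eef_rot: [3.142, -0.002, 1.742]
force: [-5.1, 8.5, 7.8]
grip_width: 0.0136
grip_force: 50.0
```

Emit:
{"op": "apply_moves", "data": {"plan": [-0.5, 0, 0, 0, -0.5, 0, 0, 0, 0, 0, 0, 0]}}

```text
time_s: 11.6
ee_pos: [0.6353, 0.0371, 0.0455]
eef_rot: [3.142, -0.003, 1.742]
force: [-5.5, 14.2, 9.1]
grip_width: 0.0136
grip_force: 50.1
```

Emit:
{"op": "apply_moves", "data": {"plan": [1, -0.3, 0, 0, 0.5, 0, -0.4, 0, 0, 0, 0, 0, 0, 0, 0, 0, 0, 0, 0, 0, 0, 0, 0, 0], "hand": 0.3}}

```text
time_s: 12.2
ee_pos: [0.6351, 0.0363, 0.0454]
eef_rot: [-3.142, 0.0, 1.742]
force: [0.4, 0.6, 0.2]
grip_width: 0.0582
grip_force: 0.0
```

Emit:
{"op": "apply_moves", "data": {"plan": [0, 0, -20, 0, 0, 0, -40, 0, 0, 0, -45, 0, 0, 0, -50, 0, 0, 0, -50, 0, 0, 0, 0, 0]}}

```text
time_s: 12.8
ee_pos: [0.6368, 0.0364, 0.2583]
eef_rot: [3.13, 0.002, 1.742]
force: [0.4, -0.4, -0.0]
grip_width: 0.0609
grip_force: 0.0
```

```bash
python3 - <<'E'
from h import *
go(492.3,-295.5,280,-.26)
AX=np.array([-.432,-.0737,.899]); 
c=load('top');I=c['image'].astype(int)
H=np.array([601,-36.7,134.])/1000
def plane(c,uv,P,n):
    K=c["mtx"];R=cv2.Rodrigues(c["rvec"])[0];uv=np.atleast_2d(uv).astype(float)
    d=np.c_[(uv[:,0]-K[0,2])/K[0,0],(uv[:,1]-K[1,2])/K[1,1],np.ones(len(uv))]@R;o=-R.T@c["tvec"].ravel()
    return o+d*(((P-o)@n)/(d@n))[:,None]
ey=np.array([-.168,.9858,0]);ex=np.cross(ey,AX)
for n in("top","side"):
    c=load(n);I=c['image'].astype(int);p=proj(c,H)[0];print(n,"head px",p)
    u0,v0=int(round(p[0])),int(round(p[1]));
    print("cols",u0-6,u0+6)
    for v in range(v0-8,v0+9): print(v,' '.join('%3d%s'%(I[v,u].mean(),'g' if I[v,u,1]-I[v,u,0]>20 else ' ') for u in range(u0-7,u0+8)))
c=load('top');I=c['image'].astype(int);W=cloud(c)*1000
m=(W[...,2]>170/1.02)&(abs(W[...,0]-492)<30)&(abs(W[...,1]+295)<30)
cs=cv2.findContours((m).astype(np.uint8),0,2)[0]
cv2.imwrite('pics/hold.png',np.hstack([cv2.resize(load('top')['image'][205:265,345:405,::-1],None,fx=6,fy=6,interpolation=2),cv2.resize(load('side')['image'][105:175,265:325,::-1],(308,360),interpolation=2),cv2.resize(load('top')['image'][172:202,256:286,::-1],(0,0),fx=12,fy=12,interpolation=2)[:360][:, :360]][:2]))
E
```

```text
t 12.8 p [636.8  36.4 258.3] rpy [3.130e+00 2.000e-03 1.742e+00] q6 -0.17 F [ 0.4 -0.4 -0. ] g 60.9 0.0 -> shift [-302.5 -198.6  -23.4] spin 2.002
top head px [271.78784034 186.7600853 ]
cols 266 278
179  81g  82g  78g  80g  77g  81g  85g  86g  80g  82g  97g  50g  91g  86g  87g
180  83g  82g  76g  77g  82g  83g  76g  79g  81g  81g  87g  44g  84g  89g  85g
181  82g  81g  80g  80g  66g  67g  78g  82g  86g  75g  84g  43g  82g  90g  83g
182  84g  82g  78g  50g  69  147  167  174  171  103g  83g  51g  77g  91g  90g
183  79g  81g  54g 100  178  182  183  105  139  175  106g  56g  52g  74g  65g
184  52g  52g  53  173  177  178  113   61  142  126  127g  77g  34g  31g  30g
185  56g  49g  97  176  122  108   75   66  177  207  183  101g  70g  89g  87g
186  49g  46g 112  114  108   96   61  122  173  168  178  126g  92g  86g  91g
187  47g  49g  80  112  113   75   63  180  171  174  178   97g  82g  90g  86g
188  48g  54g  70g 114  101   65  120  176  163  172  124g  71g  85g  87g  94g
189  49g  50g  39g  80g  87   68  182  177  179  157   96g  85g  82g  88g  87g
190  48g  50g  63g  85g  75g 12
[... 1138 characters left out ...]
115g 104g  71g  89  106  121  131  133  125   99   87   90   88   86 
182 116g 116g 109g  82g 105  113  114  116  124  137  152  108   90   87   86 
183 117g 117g 118g 123  129  115  114  113  115  124  146  144   96   87   86 
184 117g 118g 128g 149  151  115  112  114  114  114  120  118   90   87   86 
185 118g 118g 120g 132  150  113  107  112  115  114  106   87   87   86   86 
186 111g 117g 114g 114  131  134  109  109  113  113  103   85   86   87   86 
187  88g  91g  95g 112  118  128  127  110  106  106  101   88   87   86   86 
188  76g  77g  84  101  116  118  120  109  100   93   91   87   87   86   87 
189  78g  77g  74   91   95  103  109  103   94   85   86   87   87   88   86
```

View pics/hold.png

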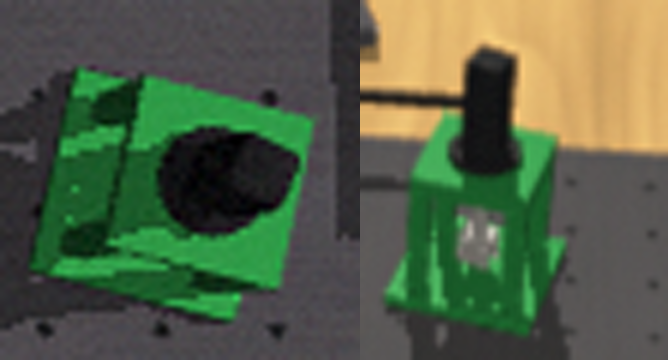

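Emit:
{"op": "apply_moves", "data": {"plan": [-37.8, -24.8, 0, 0, -37.8, -24.8, 0, 0, -37.8, -24.8, 0, 0, -37.8, -24.8, 0, 0, -37.8, -24.8, 0, 0, -37.8, -24.8, 0, 0, -37.8, -24.8, 0, 0, -37.8, -24.8, 0, 0, 0, 0, 0, 0.15, 0, 0, 0, 0.15, 0, 0, 0, 0.15, 0, 0, 0, 0.15, 0, 0, 0, 0]}}

```text
time_s: 14.1
ee_pos: [0.4909, -0.2953, 0.25]
eef_rot: [-3.141, -0.0, 1.139]
force: [0.3, 0.6, -0.1]
grip_width: 0.0612
grip_force: 0.0
```

```bash
python3 - <<'E'
from h import *
go(492.3,-295.5,120,1.14)
t=load('top');s=load('side')
P=lambda c:c["mtx"]@np.c_[cv2.Rodrigues(c["rvec"])[0],c["tvec"].ravel()]
a=np.array([[273.4,183.6],[270.4,190.]]).T;b=np.array([[243.,179.],[247.8,182.7]]).T
X=cv2.triangulatePoints(P(t),P(s),a,b);X=(X[:3]/X[3]).T*1000;print(X,X[1]-X[0],X.mean(0))
AX=np.array([-.432,-.0737,.899]);d=X.mean(0)-[644,-29.35,44.2];print("along",d@AX,"off",d-d@AX*AX)
H=np.array([.601,-.0367,.134])
for c,ab in((t,a),(s,b)):
    K=c["mtx"];R=cv2.Rodrigues(c["rvec"])[0];o=-R.T@c["tvec"].ravel()
    r=np.c_[(ab[0]-K[0,2])/K[0,0],(ab[1]-K[1,2])/K[1,1],np.ones(2)]@R
    w=(o+r*(((H-o)@AX)/(r@AX))[:,None])*1000;e=w[1]-w[0];print(w.mean(0),np.linalg.norm(e),"horiz angle",np.arctan2(-e[1],-e[0]))
# nut/foot
W=cloud(s)*1000;I=s['image'].astype(int)
m=(I[...,0]-I[...,2]>60)&(abs(W[...,0]-640)<40)&(abs(W[...,1]+25)<40)&(W[...,2]<90);v,u=np.where(m);print("foot px",list(zip(u,v)));print(W[m].round(0))
E
```

```text
t 14.1 p [ 490.9 -295.3  250. ] rpy [-3.141 -0.     1.139] q6 -0.17 F [ 0.3  0.6 -0.1] g 61.2 0.0 -> shift [  0.4   1.4 130. ] spin -0.001
[[604.36339488 -39.96786372 138.78107555]
 [590.77918702 -33.36139477 132.95236134]] [-13.58420787   6.60646895  -5.82871422] [597.57129095 -36.66462925 135.86671845]
along 103.00467036852638 off [-1.93069145  0.27681496 -0.93448021]
[600.90537923 -36.96044488 133.93318024] 16.88204902909136 horiz angle -0.4366637690089648
[595.36734391 -41.66722183 130.88610492] 15.72295993366269 horiz angle -0.46773347548930666
foot px [(np.int64(229), np.int64(204)), (np.int64(228), np.int64(205)), (np.int64(229), np.int64(205)), (np.int64(230), np.int64(205)), (np.int64(231), np.int64(205)), (np.int64(228), np.int64(206)), (np.int64(229), np.int64(206)), (np.int64(230), np.int64(206)), (np.int64(228), np.int64(207)), (np.int64(229), np.int64(207)), (np.int64(230), np.int64(207))]
[[638. -31.  55.]
 [640. -28.  53.]
 [638. -29.  53.]
 [635. -27.  55.]
 [632. -26.  56.]
 [640. -28.  50.]
 [638. -28.  50.]
 [635. -28.  50.]
 [640. -25.  49.]
 [638. -26.  48.]
 [635. -26.  49.]]
```

Emit:
{"op": "apply_moves", "data": {"plan": [0.4, 1.4, 40, 0, 0, 0, 40, 0, 0, 0, 35, 0, 0, 0, 15, 0, 0, 0, 0, 0, 0, 0, 0, 0]}}

```text
time_s: 14.7
ee_pos: [0.4927, -0.2957, 0.1211]
eef_rot: [3.141, 0.0, 1.145]
force: [-0.1, -0.2, 0.4]
grip_width: 0.0613
grip_force: 0.0
```

Emit:
{"op": "apply_moves", "data": {"plan": [0, 0, 0, 0, 0, 0, 0, 0, 0, 0, 0, 0, 0, 0, 0, 0, 0, 0, 0, 0, 0, 0, 0, 0, 0, 0, 0, 0, 0, 0, 0, 0], "hand": -1, "squeeze": 40}}

```text
time_s: 15.5
ee_pos: [0.4925, -0.2956, 0.1206]
eef_rot: [3.141, 0.0, 1.142]
force: [-0.5, 0.9, 2.2]
grip_width: 0.024
grip_force: 39.8
```

Emit:
{"op": "apply_moves", "data": {"plan": [0, 0, -10, 0, 0, 0, -40, 0, 0, 0, -50, 0, 0, 0, -50, 0, 0, 0, 0, 0, 0, 0, 0, 0]}}

```text
time_s: 16.1
ee_pos: [0.4925, -0.2956, 0.2712]
eef_rot: [3.14, 0.0, 1.142]
force: [-0.2, -0.1, -1.6]
grip_width: 0.0236
grip_force: 39.8
```

```bash
python3 - <<'E'
from h import *
go(492.3,-295.5,120)
s=cam('side');np.savez('side1.npz',**s)
o=monitor.get_obs()["ee_pos"]; f=proj(s,[o-[0,0,.093]])[0]; print(f)
u,v=f.astype(int)
I=s['image']; a=cv2.resize(I[max(0,v-45):v+35,u-40:u+40,::-1],None,fx=5,fy=5,interpolation=2)
t=cam('top');np.savez('top1.npz',**t);cv2.imwrite('pics/fork.png',a)
E
```

```text
t 16.1 p [ 492.5 -295.6  271.2] rpy [3.14  0.    1.142] q6 -0.18 F [-0.2 -0.1 -1.6] g 23.6 39.8 -> shift [  0.   -0.4 151.2] spin 0
[289.73316603 113.82306049]
```

View pics/fork.png

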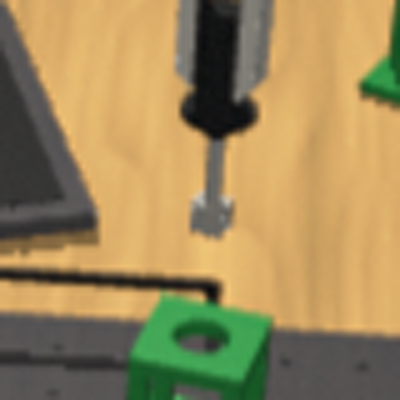

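Emit:
{"op": "apply_moves", "data": {"plan": [0, 0, 0, -0.15, 0, 0, 0, -0.15, 0, 0, 0, -0.15, 0, 0, 0, 0]}}

```text
time_s: 16.6
ee_pos: [0.4921, -0.2953, 0.2688]
eef_rot: [-3.139, -0.002, 1.594]
force: [1.0, -0.1, -1.0]
grip_width: 0.0237
grip_force: 39.8
```

```bash
python3 - <<'E'
from h import *
go(492.3,-295.5,120)
s=cam('side')
o=monitor.get_obs()["ee_pos"]; f=proj(s,[o-[0,0,.0936]])[0]; print(f)
u,v=f.round().astype(int);I=s['image'].astype(int)
for r in range(v-14,v+5): print(r,' '.join('%3d/%3d'%(I[r,k].mean(),I[r,k,0]-I[r,k,2]) for k in range(u-7,u+8)))
E
```

```text
t 16.6 p [ 492.1 -295.3  268.8] rpy [-3.139e+00 -2.000e-03  1.594e+00] q6 -0.63 F [ 1.  -0.1 -1. ] g 23.7 39.8 -> shift [ -0.4   0.6 148.8] spin 0
[289.69435261 114.16425527]
100 171/116 168/115 168/115 170/115 172/116 172/117 163/111 110/ 39 100/  7 105/ 11 126/ 54 173/120 173/117 168/115 167/115
101 171/116 168/115 168/116 170/116 172/117 172/119 165/114 112/ 40 100/  6 106/ 12 127/ 58 173/120 173/117 168/115 168/113
102 172/115 169/115 169/116 170/116 173/116 173/118 165/113 113/ 39 100/  7 104/ 11 126/ 58 174/118 173/117 168/115 168/113
103 171/116 170/116 169/117 170/115 173/116 174/118 166/111 113/ 38 101/  6 105/ 11 127/ 58 174/118 172/118 168/113 167/113
104 171/116 171/116 169/115 170/116 173/117 174/118 168/113 106/ 27 102/  3 108/ 17 135/ 71 173/119 172/117 167/116 167/115
105 171/117 169/116 169/115 170/116 174/118 176/119 167/115 103/ 23 102/  3 109/ 19 137/ 76 172/119 171/117 166/115 167/115
106 171/116 169/115 168/115 169/117 174/117 180/111 168/107 104/ 22 101/  5 107/ 20 138/ 72 175/112 170/117 166/116 166/115
107 172/115 170/115 168/115 170/116 181/ 99 203/ 43 169/ 
[... 730 characters left out ...]
 107/ 14 103/  5 104/  7 104/  6 104/  6 107/ 13 133/ 55 171/117 169/116 166/113
114 170/116 167/116 167/115 169/113 150/ 84 110/ 14 105/  6 104/  8 106/  4 105/  4 108/ 12 137/ 59 176/118 174/117 171/115
115 169/117 168/116 166/115 167/112 147/ 74 124/ 38 123/ 36 125/ 35 130/ 18 129/ 15 120/ 28 149/ 75 177/118 175/117 173/117
116 170/116 167/115 166/114 169/115 166/108 168/107 172/111 173/109 175/104 173/102 168/107 174/112 177/119 174/116 174/117
117 169/115 166/115 166/114 170/116 174/118 177/118 182/119 184/120 183/118 180/119 180/118 180/118 178/117 175/116 174/116
118 168/115 165/115 166/113 169/115 174/117 178/118 182/120 184/118 182/119 180/118 179/119 180/118 177/117 175/116 174/117
```

```bash
python3 - <<'E'
from h import *
go(600.4,-36.8,262,1.12)
E
```

```text
t 16.65 p [ 492.2 -295.3  269.1] rpy [-3.140e+00 -1.000e-03  1.589e+00] q6 -0.62 F [ 0.3  0.9 -1.5] g 24.0 39.8 -> shift [256.6 112.8   7.2] spin 0.469
```

Emit:
{"op": "apply_moves", "data": {"plan": [42.8, 18.8, 0, 0, 42.8, 18.8, 0, 0, 42.8, 18.8, 0, 0, 42.8, 18.8, 0, 0, 42.8, 18.8, 0, 0, 42.6, 18.8, 0, 0, 0, 0, 0, 0.15, 0, 0, 0, 0.15, 0, 0, 0, 0.15, 0, 0, 10, 0.019, 0, 0, 12, 0, 0, 0, 8, 0, 0, 0, 0, 0, 0, 0, 0, 0]}}

```text
time_s: 18.05
ee_pos: [0.5998, -0.0367, 0.2403]
eef_rot: [-3.141, 0.0, 1.124]
force: [0.2, 0.3, -0.3]
grip_width: 0.024
grip_force: 39.8
```

```bash
python3 - <<'E'
from h import *
go(600.4,-36.8,224,1.12)
for n in("side","top"):
    c=cam(n);np.savez(n+'2.npz',**c);p=monitor.get_obs()["ee_pos"]*1000
    f=proj(c,[(p-[0,0,93.6])/1000,[.599,-.037,.1355]]);print(n,f.round(1))
s=load('side','side2.npz');u,v=proj(s,[[.600,-.037,.14]])[0].astype(int)
I=s['image'];a=cv2.resize(I[v-40:v+30,u-40:u+40,::-1],None,fx=5,fy=5,interpolation=2)
t=load('top','top2.npz');u,v=proj(t,[[.600,-.037,.14]])[0].astype(int)
b=cv2.resize(t['image'][v-35:v+35,u-40:u+40,::-1],None,fx=5,fy=5,interpolation=2)
cv2.imwrite('pics/hov.png',np.hstack([a,b]))
E
```

```text
t 18.05 p [599.8 -36.7 240.3] rpy [-3.141  0.     1.124] q6 0.33 F [ 0.2  0.3 -0.3] g 24.0 39.8 -> shift [ 0.1  0.6 16.3] spin 0.004
side [[243.4 177.2]
 [243.8 180.6]]
top [[272.1 186.2]
 [272.  187.5]]
```

View pics/hov.png

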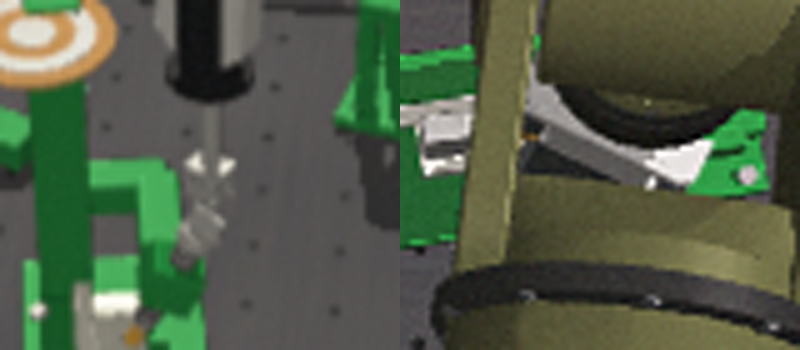

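Emit:
{"op": "apply_moves", "data": {"plan": [0, 0.6, 3, 0, 0, 0, 3, 0, 0, 0, 2, 0, 0, 0, 2, 0, 0, 0, 0, 0], "squeeze": 25}}

```text
time_s: 18.65
ee_pos: [0.6003, -0.0369, 0.2301]
eef_rot: [-3.141, 0.0, 1.123]
force: [0.2, 0.7, -0.3]
grip_width: 0.0238
grip_force: 24.8
```

Emit:
{"op": "apply_moves", "data": {"plan": [0, 0, 1, 0, 0, 0, 1, 0, 0, 0, 1, 0, 0, 0, 0, 0]}}

```text
time_s: 19.05
ee_pos: [0.6003, -0.0369, 0.2273]
eef_rot: [-3.141, 0.0, 1.123]
force: [0.4, 0.3, -1.4]
grip_width: 0.024
grip_force: 24.8
```

Emit:
{"op": "apply_moves", "data": {"plan": [0, 0, 1, 0, 0, 0, 1, 0, 0, 0, 1, 0, 0, 0, 0, 0]}}

```text
time_s: 19.45
ee_pos: [0.6004, -0.0368, 0.2244]
eef_rot: [-3.142, -0.0, 1.123]
force: [1.0, 0.6, -1.0]
grip_width: 0.024
grip_force: 24.8
```

Emit:
{"op": "apply_moves", "data": {"plan": [0, 0, 0, 0.1, 0, 0, 0, 0.1, 0, 0, 0, 0.1, 0, 0, 0, 0.1, 0, 0, 0, 0]}}

```text
time_s: 19.95
ee_pos: [0.6007, -0.0365, 0.2246]
eef_rot: [3.141, -0.001, 0.721]
force: [2.5, 3.0, -1.8]
grip_width: 0.0239
grip_force: 25.0
```

```bash
python3 - <<'E'
from h import *
go(600.4,-36.8,224);print(monitor.get_obs()["moment"])
s=cam('side');u,v=proj(s,[[.600,-.037,.13]])[0].astype(int)
np.savez('side3.npz',**s);I=s['image'];a=cv2.resize(I[v-25:v+25,u-25:u+25,::-1],None,fx=10,fy=10,interpolation=2)
cv2.imwrite('pics/eng.png',a)
E
```

```text
t 19.95 p [600.7 -36.5 224.6] rpy [ 3.141e+00 -1.000e-03  7.210e-01] q6 0.73 F [ 2.5  3.  -1.8] g 23.9 25.0 -> shift [-0.5  0.   0.6] spin 0
[ 0.8521626  -0.84783272  0.04484513]
```

View pics/eng.png

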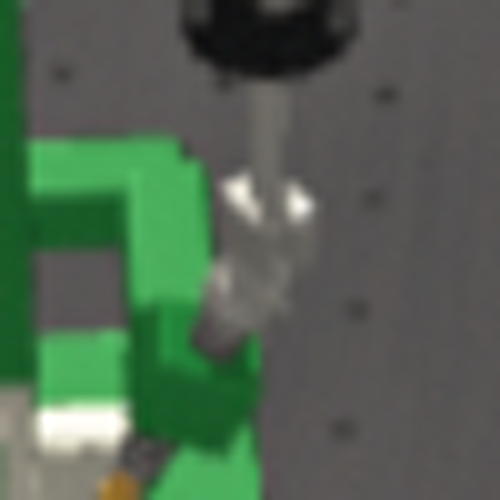

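Emit:
{"op": "apply_moves", "data": {"plan": [0.25, 0.15, 0.4, 0.1, 0, 0, 0.3, 0.1, 0.2, 0.15, 0.2, 0.1, 0, 0, 0.2, 0.1, 0, 0, 0.2, 0.1, 0, 0, 0, 0]}}

```text
time_s: 20.6
ee_pos: [0.6013, -0.0371, 0.2238]
eef_rot: [3.141, -0.001, 0.224]
force: [2.0, 0.7, 2.6]
grip_width: 0.0238
grip_force: 25.0
```

```bash
python3 - <<'E'
from h import *
go(601.4,-36.7,222.6);print(monitor.get_obs()["moment"])
E
```

```text
t 20.6 p [601.3 -37.1 223.8] rpy [ 3.141e+00 -1.000e-03  2.240e-01] q6 1.22 F [2.  0.7 2.6] g 23.8 25.0 -> shift [ 0.2 -0.3  1.2] spin 0
[ 0.11148953 -0.67503897  0.01660998]
```

Emit:
{"op": "apply_moves", "data": {"plan": [0.2, -0.3, 0, 0.1, 0.2, 0, 0.1, 0.1, 0.2, 0, 0.2, 0.1, 0, 0.1, 0.2, 0.1, 0, 0, 0.2, 0.1, 0, 0, 0, 0]}}

```text
time_s: 21.2
ee_pos: [0.6015, -0.0374, 0.2235]
eef_rot: [3.14, -0.001, -0.276]
force: [-1.0, -2.3, 7.5]
grip_width: 0.0239
grip_force: 25.0
```

```bash
python3 - <<'E'
from h import *
go(602,-36.6,221.6);print(monitor.get_obs()["moment"])
E
```

```text
t 21.2 p [601.5 -37.4 223.5] rpy [ 3.14e+00 -1.00e-03 -2.76e-01] q6 1.72 F [-1.  -2.3  7.5] g 23.9 25.0 -> shift [ 0.3 -0.9  1.9] spin 0
[-0.68217274  0.3294847   0.05084531]
```

```bash
python3 - <<'E'
from h import *
s=cam('side');np.savez('side4.npz',**s)
for f in('side0.npz','side3.npz','side4.npz'):
    c=load('',f);I=c['image'].astype(int)
    w=np.clip(I[200:212,222:238,0]-I[200:212,222:238,2]-30,0,None)
    v,u=np.mgrid[200:212,222:238];print(f,(w*u).sum()/w.sum(),(w*v).sum()/w.sum(),w.sum())
I=s['image'].astype(int)
for v in range(166,196): print(v,' '.join('%3d%s'%(I[v,u].mean(),'g' if I[v,u,1]-I[v,u,0]>20 else ' ') for u in range(232,256)))
E
```

```text
side0.npz 229.1982210927573 205.89453621346888 787
side3.npz 229.20883534136547 205.98527443105758 747
side4.npz 228.8643292682927 206.59451219512195 656
166  89   88   89   90   90   90   89   85   80   84   86   94   98   97   88   88   87   86   87   86   86   86   85   74 
167  90   89   89   91   89   88   89   88   87   86   87  100  104  102   89   87   87   86   88   87   87   84   87   80 
168  88   89   89   90   89   89   88   88   86   86   86  100  103  102   87   85   86   86   87   87   85   85   85   84 
169  87   87   88   90   89   89   87   87   88   85   85  100  104  101   86   85   85   86   87   85   85   85   85   83 
170  91g  92g  92g  92   87   88   88   85   87   85   85   99  103  100   86   85   86   86   87   86   85   86   85   82 
171 106g 108g 107g  98g  75   85   87   86   86   85   84  100  103  101   86   84   84   86   86   85   84   86   85   83 
172 114g 113g 113g 102g  73g  83   86   86   86   85   83   99  104  100   85   82   84   86   86   85   83   84   83   83 
173 113g 113g 112g 110g 103g 103g  82g  85   85   84   83   99  104   99   87 
[... 2072 characters left out ...]
   89   96   95   96   85   82   82   84   83   84   84   84   84   84   84   86 
191  52g  60g  77g  75g  74g  74g  75   70   67   75   75g  85g  83   81   84   85   83   86   83   84   85   84   86   86 
192  54g  59g  75g  75g  75g  77g  72g  79   69   60g  58g  77g  77   81   84   83   84   86   84   84   84   85   87   87 
193  54g  56g  66g  66g  68g  69g  59g  65g  55g  49g  54g  74g  75   81   84   83   83   84   85   84   85   84   85   87 
194  55g  53g  56g  57g  58g  61g  53g  53g  50g  48g  49g  63g  74   82   85   84   84   85   84   84   85   86   85   86 
195  52g  54g  51g  54g  53g  53g  53g  53g  54g  53g  51g  53g  68   83   84   83   84   85   85   85   85   87   86   86
```

Emit:
{"op": "apply_moves", "data": {"plan": [0, 0, -0.4, 0.1, 0.1, 0, 0, 0.1, 0.1, 0, 0, 0.1, 0.1, 0, 0.1, 0.1, 0.1, 0, 0.2, 0.1, 0, 0, 0, 0]}}

```text
time_s: 21.85
ee_pos: [0.6013, -0.0371, 0.2235]
eef_rot: [3.141, -0.0, -0.775]
force: [-4.2, 0.1, 8.6]
grip_width: 0.0235
grip_force: 25.0
```

```bash
python3 - <<'E'
from h import *
go(602,-36.6,221.6);print(monitor.get_obs()["moment"])
E
```

```text
t 21.85 p [601.3 -37.1 223.5] rpy [ 3.141 -0.    -0.775] q6 2.22 F [-4.2  0.1  8.6] g 23.5 25.0 -> shift [ 0.2 -0.8  1.9] spin 0
[0.20416416 1.16089707 0.06399262]
```

Emit:
{"op": "apply_moves", "data": {"plan": [-0.3, 0.3, 0, 0.1, 0, 0, 0, 0.1, 0, 0, 0, 0.05, 0, 0, -5, 0, 0, 0, -10, 0, 0, 0, -20, 0, 0, 0, 0, 0]}}

```text
time_s: 22.55
ee_pos: [0.6021, -0.037, 0.2603]
eef_rot: [-3.139, -0.003, -1.024]
force: [-0.7, -0.5, -1.6]
grip_width: 0.0239
grip_force: 25.0
```

```bash
cat >> h.py <<'E'
def show(f,n,P,a=8):
    c=load('',f);I=c['image'].astype(int);u0,v0=proj(c,np.array(P)/1000)[0].round().astype(int);print(f,'cols',u0-a,'..')
    for v in range(v0-a,v0+a+2): print(v,' '.join('%3d%s'%(I[v,u].mean(),'g' if I[v,u,1]-I[v,u,0]>20 else ' ') for u in range(u0-a,u0+a+1)))
    return c
E
python3 - <<'E'
from h import *
go(601,-37,260)
s=cam('side');np.savez('side5.npz',**s)
I=s['image'].astype(int);w=np.clip(I[200:212,222:238,0]-I[200:212,222:238,2]-30,0,None);v,u=np.mgrid[200:212,222:238];print((w*u).sum()/w.sum(),(w*v).sum()/w.sum(),w.sum())
show('side5.npz','',(602,-37,127),9)
o=monitor.get_obs()['ee_pos'];print('fork exp px',proj(s,[o-[0,0,.0936],o-[0,0,.0186]]))
show('side5.npz','',o*1000-[0,0,90],8)
E
```

```text
t 22.55 p [602.1 -37.  260.3] rpy [-3.139e+00 -3.000e-03 -1.024e+00] q6 2.47 F [-0.7 -0.5 -1.6] g 23.9 25.0 -> shift [-0.5  0.9  0.3] spin 0
228.68515742128935 206.7736131934033 667
side5.npz cols 234 ..
174 112g 110g 112g 110g  78g  83   85   91   91   83   88   85   84   83   85   84   85   82   81 
175 110g 110g 111g 108g  78g  75   83   85   85   80   84   83   82   82   83   86   84   82   81 
176 112g 111g 112g 106g  79g  74   82   82   83   83   83   83   82   82   85   86   83   81   83 
177 112g 112g 111g 108g  86g  81   83   83   83   84   83   82   81   82   84   85   83   82   82 
178 112g 112g 112g 107g  88g  76   81   83   83   84   83   83   82   82   85   84   83   83   82 
179 112g 111g 111g 108g  94g  73   83   83   83   84   83   82   82   83   85   85   83   81   81 
180 113g 112g 110g 109g  96g  68   80   83   83   84   87   97   83   82   85   85   82   82   84 
181 111g 112g 112g 110g 100g  66g  81   81   83   91  120  135   95   83   84   84   83   82   83 
182 112g 111g 110g 110g 101g  73g  85   86   89  112  146  129   90   82   84   82   81   82   83 
183 1
[... 2077 characters left out ...]
02g 102g  82g  84   86   92  100   98   99   95   93   91  101   86   84   82 
174 110g 112g 110g  78g  83   85   91   91   83   88   85   84   83   85   84   85   82 
175 110g 111g 108g  78g  75   83   85   85   80   84   83   82   82   83   86   84   82 
176 111g 112g 106g  79g  74   82   82   83   83   83   83   82   82   85   86   83   81 
177 112g 111g 108g  86g  81   83   83   83   84   83   82   81   82   84   85   83   82 
178 112g 112g 107g  88g  76   81   83   83   84   83   83   82   82   85   84   83   83 
179 111g 111g 108g  94g  73   83   83   83   84   83   82   82   83   85   85   83   81 
180 112g 110g 109g  96g  68   80   83   83   84   87   97   83   82   85   85   82   82
```

```bash
python3 - <<'E'
from h import *
AX=np.array([-.432,-.0737,.899]);c=load('','side5.npz');K=c["mtx"];R=cv2.Rodrigues(c["rvec"])[0];o=-R.T@c["tvec"].ravel()
H=np.array([.6004,-.0368,.1325])
ex=np.cross(AX,[0.168,-.9858,0]);ex/=np.linalg.norm(ex);ey=np.cross(AX,ex);
for a in range(0,180,15):
    # predicted tab top ends for lean-plane angle: t direction by horizontal angle
    h=np.radians(a);t=np.array([np.cos(h),np.sin(h),0]);t[2]=-(t@AX)/AX[2];t/=np.linalg.norm(t)
    p=proj(c,[H-.009*t,H+.009*t]);print(a,p.round(1).tolist())
ab=np.array([[243,184.],[245,180.5]])
r=np.c_[(ab[:,0]-K[0,2])/K[0,0],(ab[:,1]-K[1,2])/K[1,1],np.ones(2)]@R
w=(o+r*(((H-o)@AX)/(r@AX))[:,None])*1000;e=w[1]-w[0];print(w,np.linalg.norm(e),np.degrees(np.arctan2(e[1],e[0])))
E
```

```text
0 [[246.4, 182.8], [240.1, 180.1]]
15 [[246.4, 182.3], [240.1, 180.7]]
30 [[246.2, 181.7], [240.3, 181.2]]
45 [[245.8, 181.1], [240.7, 181.9]]
60 [[245.2, 180.5], [241.3, 182.5]]
75 [[244.5, 179.9], [242.0, 183.1]]
90 [[243.6, 179.4], [242.9, 183.6]]
105 [[242.7, 179.1], [243.8, 183.9]]
120 [[241.8, 179.0], [244.7, 184.0]]
135 [[241.1, 179.0], [245.4, 183.9]]
150 [[240.6, 179.3], [245.9, 183.7]]
165 [[240.3, 179.7], [246.3, 183.3]]
[[599.9727684  -26.32683647 133.15329043]
 [596.61091162 -43.81394701 130.10421126]] 18.066488310924765 -100.88221228203591
```

```bash
cat >> h.py <<'E'
from scipy.spatial.transform import Rotation as Ro
AX=np.array([-.432,-.0737,.899]);AX/=np.linalg.norm(AX)
H0=np.array([600.,-37,135.8])
def tabdir(th,h0=np.radians(79),th0=1.31):
    t=np.array([np.cos(h0),np.sin(h0),0]);t[2]=-(t@AX)/AX[2];t/=np.linalg.norm(t)
    return Ro.from_rotvec(-AX*(th-th0)).apply(t)
def pose(th,e=8,k=1.,lead=0,**kw):
    "TCP, tool yaw for universal-joint driving; k scales the tilt"
    t=tabdir(th+lead,**kw);n=np.cross(AX,t)
    x=np.cross(n,[0,0,1]);x/=np.linalg.norm(x);d=np.cross(n,x);d*=np.sign(d[2])
    if x@t<0:x=-x
    yaw=np.arctan2(x[1],x[0])+np.pi/2   # tool y = -(driver x)
    tx=np.array([np.cos(yaw),np.sin(yaw),0]);ph=np.arctan2(d@tx,d[2])*k;d=np.sin(ph)*tx+np.cos(ph)*np.array([0,0,1])
    H=H0+th*2.55*-AX
    return H+(112.4-e)*d-[0,0,18.8],yaw,ph
def rows(poses):
    "tool-frame rows between successive (tcp,yaw)"
    for (p,a),(q,b) in zip(poses,poses[1:]):
        D=Ro.from_euler('xyz',[np.pi,0,a]).inv().apply(q-p);print(D.round(1).tolist(),round(-((b-a+np.pi)%(2*np.pi)-np.pi),3))
E
python3 - <<'E'
from h import *
for th in np.arange(1.31,3.6,.2):
    p,y,ph=pose(th);print(round(th,2),p.round(1),round(y,3),round(np.degrees(ph),1))
p,y,ph=pose(1.31,e=4.5,k=0);print("entry",p,y);go(*(p+[0,0,38]),y)
P=[(pose(1.31,e=4.5,k=k)[0],y) for k in np.linspace(0,1,9)]+[(pose(1.31,e=e)[0],y) for e in(5.5,7,8.5)]
rows(P)
E
```

```text
1.31 [560.8 -25.6 209.5] 2.873 23.8
1.51 [568.1 -19.3 210.8] 2.662 21.2
1.71 [577.1 -16.5 212.5] 2.46 17.8
1.91 [586.2 -17.6 214. ] 2.266 13.7
2.11 [594.2 -22.  215.2] 2.078 9.2
2.31 [600.  -29.1 215.8] 1.896 4.3
2.51 [602.9 -37.7 215.6] 1.716 -0.7
2.71 [602.6 -46.8 214.7] 1.535 -5.7
2.91 [599.1 -54.9 213. ] 1.352 -10.5
3.11 [592.8 -61.  210.8] 1.163 -14.9
3.31 [584.5 -64.1 208.2] 0.966 -18.8
3.51 [575.5 -63.3 205.7] 0.761 -22.0
entry [601.44291082 -36.75383674 221.89727586] 2.8734964804778915
t 22.6 p [601.7 -36.9 258.6] rpy [-3.140e+00 -1.000e-03 -1.025e+00] q6 2.47 F [ 0.2 -0.6 -1.1] g 23.5 25.0 -> shift [-0.3  0.2 -1.3] spin 2.385
[5.6, 0.0, 0.1] -0.0
[5.6, 0.0, 0.4] -0.0
[5.6, -0.0, 0.7] -0.0
[5.5, 0.0, 1.0] -0.0
[5.5, 0.0, 1.3] -0.0
[5.4, -0.0, 1.6] -0.0
[5.3, -0.0, 1.9] -0.0
[5.2, -0.0, 2.1] -0.0
[-0.4, 0.0, 0.9] -0.0
[-0.6, -0.0, 1.4] -0.0
[-0.6, 0.0, 1.4] -0.0
```

Emit:
{"op": "apply_moves", "data": {"plan": [0, 0, 0, -0.15, 0, 0, 0, -0.15, 0, 0, 0, -0.15, 0, 0, 0, -0.15, 0, 0, 0, -0.15, 0, 0, 0, -0.15, 0, 0, 0, -0.15, 0, 0, 0, -0.15, 0, 0, 0, -0.15, 0, 0, 0, -0.15, 0, 0, 0, -0.15, 0, 0, 0, -0.15, 0, 0, 0, -0.15, 0, 0, 0, -0.15, 0, 0, 0, -0.15, 0, 0, 0, -0.15, 0, 0, 0, -0.15, 0, 0, 0, -0.15, 0, 0, 0, -0.15, 0, 0, 0, -0.15]}}

```text
time_s: 24.6
ee_pos: [0.6011, -0.0368, 0.2564]
eef_rot: [-3.14, -0.001, 1.981]
force: [-0.3, 0.3, -0.4]
grip_width: 0.024
grip_force: 25.0
```

Emit:
{"op": "apply_moves", "data": {"plan": [0, 0, 0, -0.15, 0, 0, 0, -0.15, 0, 0, 0, -0.15, 0, 0, 0, -0.15, 0, 0, 0, -0.15, 0, 0, 0, -0.15, 0, 0, 0, -0.025, 0, 0, 0, 0, 0, 0, 0, 0]}}

```text
time_s: 25.5
ee_pos: [0.6013, -0.0368, 0.2572]
eef_rot: [-3.142, -0.001, 2.895]
force: [-0.6, 0.1, -1.3]
grip_width: 0.0233
grip_force: 25.0
```

```bash
python3 - <<'E'
from h import *
p,y,ph=pose(1.31,e=4.5,k=0);go(*p,2.9)
s=cam('side');np.savez('side6.npz',**s);o=monitor.get_obs()['ee_pos']
print(proj(s,[o-[0,0,.0936]]));show('side6.npz','',o*1000-[0,0,90],7)
E
```

```text
t 25.5 p [601.3 -36.8 257.2] rpy [-3.142e+00 -1.000e-03  2.895e+00] q6 -1.45 F [-0.6  0.1 -1.3] g 23.3 25.0 -> shift [-0.2  0.1 35.3] spin -0.005
[[242.88375187 172.13530549]]
side6.npz cols 236 ..
164  89   90   88   81   79   98   96  102  103  125  167  115   88   85   88 
165  89   89   86   76  104  166  107  100  106  145  208  132   88   84   86 
166  89   86   87  104  169  187  108  100  101  138  214  115   84   85   86 
167  90   86   87  122  213  208  114  100  100  114  155   91   83   84   87 
168  88   86   89  116  177  192  117  101  100   97   95   80   84   85   87 
169  87   86   88  101  121  134  105  100  101   88   79   79   83   86   86 
170  86   87   87   92   98   94   97   97  100   85   79   79   83   85   86 
171  75   84   87   93   98   83   84   84   87   83   80   81   84   85   85 
172  73g  82   85   94  101   82   80   80   94   83   81   82   83   84   85 
173 101g 101g  83g  94  100   83   80   81  101   85   81   82   83   85   84 
174 112g 108g  81g  88   89   84   81   81   99   86   81   83   84   85   85 
175 113g 107g  78g  76   83   83   82   83   91   86   82   81   83   84   84 
176 111g 107g  80g  73   82   83   84   84   85   83   81   81   82   85   84 
177 111g 107g  86g  80   84   83   83   84   84   83   82   81   83   85   84 
178 111g 107g  88g  77   82   84   84   83   83   83   82   81   83   84   83 
179 110g 108g  93g  73   82   84   83   83   83   81   81   82   84   83   83
```

Emit:
{"op": "apply_moves", "data": {"plan": [3.6, -0.5, 10, 0, 0, 0, 10, 0, 0, 0, 6, 0, 0, 0, 4, 0, 0, 0, 0, 0]}}

```text
time_s: 26.05
ee_pos: [0.5976, -0.0364, 0.2268]
eef_rot: [-3.142, -0.001, 2.898]
force: [0.6, 0.5, -0.8]
grip_width: 0.0242
grip_force: 25.0
```

Emit:
{"op": "apply_moves", "data": {"plan": [0, 0, 2, 0, 0, 0, 2, 0, 0, 0, 1, 0, 0, 0, 0, 0]}}

```text
time_s: 26.45
ee_pos: [0.5979, -0.0365, 0.2227]
eef_rot: [3.142, 0.001, 2.898]
force: [1.0, 0.4, -1.7]
grip_width: 0.0239
grip_force: 25.0
```

```bash
sed -i 's/^H0=.*/H0=np.array([598.2,-36.8,135.8])/' h.py; python3 - <<'E'
from h import *
p,y,ph=pose(1.31,e=4.5,k=0);go(*p,2.9)
s=cam('side');np.savez('side7.npz',**s);o=monitor.get_obs()['ee_pos']
print(proj(s,[o-[0,0,.0936]]));show('side7.npz','',o*1000-[0,0,94],9)
E
```

```text
t 26.45 p [597.9 -36.5 222.7] rpy [3.142e+00 1.000e-03 2.898e+00] q6 -1.45 F [ 1.   0.4 -1.7] g 23.9 25.0 -> shift [-1.7  0.3  0.8] spin -0.002
[[244.21568419 182.63919916]]
side7.npz cols 235 ..
174 114g 113g 112g  81g  84   85   84   89   96  105  103   97  104   98   86   85   84   83   85 
175 113g 113g 110g  79g  75   83   90  113   98  104  104  132  212  178   98   85   83   84   85 
176 113g 113g 109g  81g  74   82  109  168  107  102  103  140  230  166   94   84   83   84   84 
177 113g 113g 109g  87g  80   91  145  209  137  103  102  139  226  128   86   85   84   85   83 
178 114g 115g 109g  89g  79  129  228  232  195  114  102  120  165   96   83   84   85   83   85 
179 113g 112g 110g  95g  74  106  172  179  166  109   98  111  109   83   83   85   83   84   83 
180 114g 114g 111g  99g  78  117  122  135  119  103   97   97   87   85   85   84   84   84   83 
181 112g 113g 112g 100g  71g  96  106  103   93   97  100   89   89  114   89   83   84   86   84 
182 113g 113g 112g 103g  72g  81   99   87   85   99  108   89   85   99   86   84   83   85   83 
183 114g 112g
[... 374 characters left out ...]
84   83 
187  86g  87g  92g 106  121  135  114  104   99  114  150   97   84   83   84   84   84   79   72 
188  74g  76g  81g  98  110  117  111  103  100  105  116   90   84   84   85   84   84   79   70 
189  75g  75g  73g  84  102  110  109  106  100   95   87   84   83   83   84   84   85   83   80 
190  74g  74g  68   80   86   89   97  105   95   86   81   82   84   85   84   84   84   85   84 
191  75g  75g  75g  79   74   82   80   82g  85g  82   81   84   85   84   84   84   85   85   86 
192  76g  75g  77g  71g  75   69   58g  59g  75g  78   81   84   84   83   84   85   85   85   85 
193  65g  70g  71g  56g  60g  55g  48g  49g  61g  74   84   83   84   85   86   86   85   85   86
```

Emit:
{"op": "apply_moves", "data": {"plan": [0, 0, 0.8, 0, 0, 0, 0, 0, 3, 0, 0, 0, 3, 0, 0, 0, 3, 0, 0.3, 0, 3, 0, 0.4, 0, 0, 0, 0, 0], "squeeze": 12}}

```text
time_s: 27.2
ee_pos: [0.5857, -0.0334, 0.2211]
eef_rot: [-3.142, -0.0, 2.898]
force: [1.0, -0.3, -0.4]
grip_width: 0.0238
grip_force: 12.0
```

```bash
python3 - <<'E'
from h import *
p,y,ph=pose(1.31,e=4.5,k=.3);go(*p,2.9);print(np.degrees(ph),monitor.get_obs()["moment"])
s=cam('side');np.savez('side8.npz',**s);o=monitor.get_obs()['ee_pos']
print(proj(s,[o-[0,0,.0936]]));show('side8.npz','',[599,-36,128],9)
E
```

```text
t 27.2 p [585.7 -33.4 221.1] rpy [-3.142 -0.     2.898] q6 -1.45 F [ 1.  -0.3 -0.4] g 23.8 12.0 -> shift [-0.8  0.6  0. ] spin -0.002
7.148618387394476 [ 0.00102295 -0.41354935 -0.01440751]
[[248.78993507 184.19864449]]
side8.npz cols 235 ..
174 114g 114g 113g  82g  85   86   84   84   91   96  104  103   97   86   86   86   84   85   85 
175 114g 114g 110g  81g  77   85   84   94  125  101  104  104  111  112   94   85   83   85   85 
176 114g 115g 109g  82g  75   83   85  107  152  105  102  104  132  177  140   91   84   84   85 
177 113g 115g 110g  88g  82   85  105  160  166  106  103  109  150  197  121   86   82   84   84 
178 113g 114g 109g  91g  77   90  129  194  187  111  102  104  122  144   91   84   83   85   85 
179 113g 115g 111g  95g  76   90  124  165  174  105  103  106  109   96   83   84   84   84   84 
180 113g 113g 111g  97g  71   89  114  121  128  100  105  104   92   73   82   84   84   85   85 
181 114g 114g 113g 101g  70g  86  102   87   94   99  108  104   73   74   85   84   85   86   84 
182 115g 113g 114g 105g  75g  92  105   84   85  105  127  123   7
[... 420 characters left out ...]
85   83 
187  85g  87g  93g 107  120  135  114  104  100  112  144   98   86   84   84   85   83   79   72 
188  76g  76g  81g  99  110  117  111  103   99  103  116   90   85   84   84   84   85   81   69 
189  76g  74g  74g  86  101  110  111  106  100   96   87   84   85   84   84   83   85   84   79 
190  74g  74g  68   79   86   88  100  105   94   87   81   84   85   84   85   85   84   85   85 
191  76g  75g  76g  78   74   82   81   83g  85g  84   83   84   84   83   84   85   86   86   84 
192  75g  74g  75g  73g  73   70   57g  59g  76g  78   82   83   83   85   85   85   84   86   85 
193  66g  70g  70g  56g  59g  55g  48g  47g  61g  74   83   83   83   84   86   86   86   84   86
```

Emit:
{"op": "apply_moves", "data": {"plan": [2.7, 0, 0.4, 0, 2.7, 0, 0.5, 0, 2.7, 0, 0.6, 0, 2.7, 0, 0.7, 0, 2.7, 0, 0.8, 0, 2.7, 0, 0.8, 0, 2.6, 0, 0.9, 0, 2.6, 0, 1, 0, 2.6, 0, 1, 0, 0, 0, 0, 0]}}

```text
time_s: 28.25
ee_pos: [0.5625, -0.0276, 0.2142]
eef_rot: [-3.142, -0.0, 2.898]
force: [0.8, -0.4, -0.5]
grip_width: 0.024
grip_force: 12.0
```

```bash
python3 - <<'E'
from h import *
p,y,ph=pose(1.31,e=4.5,k=.9);go(*p,y);print(np.degrees(ph),monitor.get_obs()["moment"])
p,y,ph=pose(1.31,e=9,k=.9);go(*p,y)
s=cam('side');np.savez('side9.npz',**s)
show('side9.npz','',[599,-36,131],9)
E
```

```text
t 28.25 p [562.5 -27.6 214.2] rpy [-3.142 -0.     2.898] q6 -1.44 F [ 0.8 -0.4 -0.5] g 24.0 12.0 -> shift [ 1.2  1.3 -0.2] spin 0.024
21.44585516218343 [ 0.01227051 -0.41661596  0.01605131]
t 28.25 p [562.5 -27.6 214.2] rpy [-3.142 -0.     2.898] q6 -1.44 F [ 0.8 -0.4 -0.5] g 24.0 12.0 -> shift [-0.4  1.2  3.9] spin 0.024
side9.npz cols 235 ..
173 113g 105g 106g  85g  88   88   87   86   87   86   86   86   99  104  101   90   85   85   86 
174 115g 115g 113g  83g  86   87   86   86   87   87   94   92  102  106   98   87   85   85   86 
175 115g 116g 112g  81g  77   85   86   86   85   99  142  103  103  104   93   85   85   85   87 
176 115g 115g 111g  84g  78   86   86   86   96  126  129  105  104  100   90   89   85   86   85 
177 116g 115g 111g  90g  84   85   85   88  116  146  106  102  103  105  125  107   86   85   84 
178 114g 115g 112g  91g  80   85   86   98  139  152  104  102  104  121  160  104   85   84   86 
179 115g 115g 113g  96g  76   84   90  115  162  156  112  104   99  112  138   92   83   86   85 
180 116g 115g 113g 100g  72   84   89  114  147  149  147  11
[... 524 characters left out ...]
86   85 
186 108g 109g 115g 118  145  155  127  112  100   98  107   92   85   85   86   86   86   86   85 
187  87g  87g  94g 108  122  138  116  106  101  103  112   95   86   85   86   85   85   82   73 
188  76g  77g  82g  99  112  120  112  105  102  103  104   89   86   84   85   86   85   79   69 
189  76g  75g  75g  87  104  112  112  107  102   98   87   85   86   85   85   85   86   85   80 
190  75g  75g  68   81   87   89  100  103   96   87   84   85   85   85   86   85   85   86   86 
191  76g  76g  77g  80   75   85   80   83g  86g  85   83   85   85   84   87   86   86   86   87 
192  76g  76g  77g  73g  77   72   59g  60g  78g  78   84   85   85   85   86   87   86   87   87
```

Emit:
{"op": "apply_moves", "data": {"plan": [-0.4, 0.3, 0.9, 0.02, -0.4, 0.3, 0.9, 0, -0.4, 0, 0.9, 0, -0.4, 0, 0.9, 0, 0, 0, 0, 0]}}

```text
time_s: 28.8
ee_pos: [0.5644, -0.0276, 0.2105]
eef_rot: [-3.142, -0.001, 2.878]
force: [-0.7, 0.1, -1.3]
grip_width: 0.0237
grip_force: 12.0
```

```bash
python3 - <<'E'
from h import *
o=monitor.get_obs();print(o["moment"],o["force"])
K=.9
P=[pose(th,e=8.5,k=.95)[:2] for th in np.arange(1.31,3.52,.1)]
go(*P[0][0],P[0][1])
rows(P)
E
```

```text
[ 0.02403717 -0.16463128  0.01581965] [-0.65799731  0.13331309 -1.26043304]
t 28.8 p [564.4 -27.6 210.5] rpy [-3.142e+00 -1.000e-03  2.878e+00] q6 -1.42 F [-0.7  0.1 -1.3] g 23.7 12.0 -> shift [3.6 0.7 0.6] spin 0.004
[-2.2, 4.1, -0.5] 0.106
[-2.6, 3.8, -0.6] 0.105
[-2.9, 3.5, -0.7] 0.102
[-3.2, 3.1, -0.7] 0.1
[-3.5, 2.7, -0.7] 0.098
[-3.7, 2.3, -0.7] 0.096
[-3.9, 2.0, -0.6] 0.094
[-4.1, 1.6, -0.5] 0.093
[-4.2, 1.2, -0.3] 0.092
[-4.3, 0.8, -0.2] 0.091
[-4.3, 0.4, 0.0] 0.09
[-4.3, 0.0, 0.2] 0.09
[-4.3, -0.4, 0.4] 0.09
[-4.2, -0.8, 0.5] 0.09
[-4.1, -1.2, 0.7] 0.091
[-3.9, -1.5, 0.9] 0.092
[-3.7, -1.9, 1.0] 0.094
[-3.5, -2.3, 1.1] 0.095
[-3.2, -2.7, 1.1] 0.097
[-2.9, -3.1, 1.2] 0.099
[-2.5, -3.4, 1.2] 0.101
[-2.2, -3.8, 1.1] 0.104
```

Emit:
{"op": "apply_moves", "data": {"plan": [0, 0, 0, 0, -2.2, 4.1, -0.5, 0.105, -2.6, 3.8, -0.6, 0.105, -2.9, 3.5, -0.7, 0.1, -3.2, 3.1, -0.7, 0.1, 0, 0, 0, 0], "squeeze": 25}}

```text
time_s: 29.4
ee_pos: [0.5796, -0.0187, 0.2128]
eef_rot: [-3.141, -0.002, 2.466]
force: [-4.8, 0.1, -1.3]
grip_width: 0.0239
grip_force: 25.0
```

```bash
python3 - <<'E'
from h import *
o=monitor.get_obs();print(o["moment"],o["force"])
p,y,_=pose(1.71,e=8.5,k=.95);go(*p,y)
s=cam('side');np.savez('side10.npz',**s);I=s['image'].astype(int);w=np.clip(I[200:212,222:238,0]-I[200:212,222:238,2]-30,0,None);v,u=np.mgrid[200:212,222:238];print((w*u).sum()/w.sum(),(w*v).sum()/w.sum(),w.sum())
E
```

```text
[ 0.25616833  0.95143811 -0.00855477] [-4.80458754  0.12728233 -1.25929884]
t 29.4 p [579.6 -18.7 212.8] rpy [-3.141e+00 -2.000e-03  2.466e+00] q6 -0.99 F [-4.8  0.1 -1.3] g 23.9 25.0 -> shift [ 3.1 -0.9  0.4] spin 0.007
228.5850622406639 206.91424619640387 723
```

Emit:
{"op": "apply_moves", "data": {"plan": [-2.5, 2.5, -0.5, 0.1, -3.2, 2.2, -0.7, 0.1, -3.6, 2, -0.6, 0.1, -4, 1.6, -0.4, 0.1, 0, 0, 0, 0]}}

```text
time_s: 29.95
ee_pos: [0.5947, -0.0229, 0.2152]
eef_rot: [-3.142, -0.001, 2.069]
force: [-2.0, 3.5, -2.2]
grip_width: 0.0239
grip_force: 25.0
```

```bash
python3 - <<'E'
from h import *
o=monitor.get_obs();print(o["moment"],o["force"])
p,y,_=pose(2.11,e=8.5,k=.95);go(*p,y)
s=cam('side');np.savez('side11.npz',**s);I=s['image'].astype(int);w=np.clip(I[200:212,222:238,0]-I[200:212,222:238,2]-30,0,None);v,u=np.mgrid[200:212,222:238];print((w*u).sum()/w.sum(),(w*v).sum()/w.sum(),w.sum())
E
```

```text
[ 0.754757    0.49215607 -0.0495267 ] [-2.0432313   3.52332167 -2.22654823]
t 29.95 p [594.7 -22.9 215.2] rpy [-3.142e+00 -1.000e-03  2.069e+00] q6 -0.6 F [-2.   3.5 -2.2] g 23.9 25.0 -> shift [ 1.1 -1.5  0.3] spin -0.009
228.4293948126801 207.12824207492795 694
```

Emit:
{"op": "apply_moves", "data": {"plan": [-3.5, 1, -0.2, 0.09, -4, 0.6, -0.1, 0.09, -4.3, 0.2, 0, 0.09, -4.3, 0, 0.2, 0.09, -4.2, -0.4, 0.4, 0.09, -4.2, -0.8, 0.5, 0.09, 0, 0, 0, 0]}}

```text
time_s: 30.7
ee_pos: [0.6019, -0.0457, 0.215]
eef_rot: [3.14, -0.0, 1.53]
force: [1.2, 3.3, -1.1]
grip_width: 0.0238
grip_force: 25.0
```

```bash
python3 - <<'E'
from h import *
o=monitor.get_obs();print(o["moment"],o["force"])
p,y,_=pose(2.71,e=8.5,k=.95);go(*p,y)
s=cam('side');np.savez('side12.npz',**s);I=s['image'].astype(int);w=np.clip(I[200:212,222:238,0]-I[200:212,222:238,2]-30,0,None);v,u=np.mgrid[200:212,222:238];print((w*u).sum()/w.sum(),(w*v).sum()/w.sum(),w.sum())
show('side12.npz','',[599,-36,128],9)
E
```

```text
[ 0.75430798 -0.47273421  0.05490326] [ 1.19798206  3.28110318 -1.13300206]
t 30.7 p [601.9 -45.7 215. ] rpy [ 3.14 -0.    1.53] q6 -0.1 F [ 1.2  3.3 -1.1] g 23.8 25.0 -> shift [-0.3 -1.   0.8] spin -0.005
228.2825040128411 207.29695024077046 623
side12.npz cols 235 ..
174 114g 114g 112g  81g  83   85   87   99  105  106   97   85   84   86   87   86   85   83   84 
175 113g 114g 109g  78g  75   85   85   99  108  106   97   83   81   85   87   86   84   83   85 
176 114g 113g 108g  80g  76   92   99   99  106  105   96   88   86   85   86   85   84   84   84 
177 114g 113g 110g  87g 100  161  182  109  105  103  105  138  135   89   85   84   83   83   83 
178 113g 113g 109g  90g 108  192  208  113  104  105  128  203  203  101   83   85   84   83   84 
179 113g 113g 109g  90g 113  214  213  114  104  112  157  217  191   95   82   85   84   83   83 
180 113g 114g 111g  97g 105  193  197  117  105  103  146  212  161   89   83   85   84   85   84 
181 112g 114g 113g 101g  88  136  143  111  109  104  118  158  120   83   84   85   84   84   84 
182 113g 114g 112g 104g  83g 111  106 
[... 448 characters left out ...]
84   83 
187  86g  92g 111  123  133  107  102  106  113  104   89   93   87   85   83   86   84   79   72 
188  75g  80g  98g 108  121  106  102  101  104  102   90   85   84   85   83   85   83   79   70 
189  74g  76g  84g 107  111  112  110  106  106  101   89   84   85   84   85   83   84   83   79 
190  74g  75g  75   90  102  112  111  107  101   91   84   85   84   84   85   86   85   84   84 
191  76g  72g  66   86   87   86   97   96   90g  84   83   83   84   85   84   85   84   85   86 
192  76g  71g  56g  68   70   72   73   71g  78g  78   82   83   84   84   83   85   85   85   86 
193  67g  65g  51g  51g  56g  59g  53g  50g  61g  74   82   84   83   85   85   84   86   85   85
```

Emit:
{"op": "apply_moves", "data": {"plan": [-4.1, -1.2, 0.7, 0.09, -3.9, -1.5, 0.9, 0.09, -3.7, -1.9, 1, 0.095, -3.5, -2.3, 1.1, 0.095, 0, 0, 0, 0]}}

```text
time_s: 31.25
ee_pos: [0.5925, -0.0593, 0.2116]
eef_rot: [3.14, -0.001, 1.16]
force: [2.3, 2.5, 0.9]
grip_width: 0.0242
grip_force: 25.0
```

```bash
python3 - <<'E'
from h import *
o=monitor.get_obs();print(o["moment"],o["force"])
p,y,_=pose(3.11,e=8.5,k=.95);go(*p,y)
s=cam('side');np.savez('side13.npz',**s);I=s['image'].astype(int);w=np.clip(I[200:212,222:238,0]-I[200:212,222:238,2]-30,0,None);v,u=np.mgrid[200:212,222:238];print((w*u).sum()/w.sum(),(w*v).sum()/w.sum(),w.sum())
show('side13.npz','',[601,-36,120],7)
E
```

```text
[ 0.63078904 -0.56016028 -0.04514789] [2.26158711 2.46818873 0.85911101]
t 31.25 p [592.5 -59.3 211.6] rpy [ 3.14e+00 -1.00e-03  1.16e+00] q6 0.25 F [2.3 2.5 0.9] g 24.2 25.0 -> shift [-0.6 -0.7  0.9] spin -0.002
228.147512864494 207.54030874785593 583
side13.npz cols 236 ..
178 113g 109g  89g  88  134  165  132  109  110  107  116  106   92   86   85 
179 113g 111g  95g  99  165  192  137  110  109  111  145  160  134   82   84 
180 113g 111g  99g  88  133  149  131  107  103  103  126  153  116   81   83 
181 114g 112g 104g  93  113  134  118  111  116  105  101  110   91   85   85 
182 114g 112g 109g  97  109  118  113  113  112  107   94   95   89   85   84 
183 113g 113g 111g 100  106  108  109  107   97  106   97   99   82   83   84 
184 114g 117g 128g 116  109  107  107  108  103  105   91  103   84   84   85 
185 114g 124g 140  127  110  108  108  108  108  108  101  104   86   83   84 
186 108g 125g 142  115  107  108  106  108  112  116   91   83   83   85   85 
187  93g 115  119  103  102  104   95  108  110  106   83   80   84   84   85 
188  88g 115  110  109  101  100   99  109  107   92   84   85   84   84   82 
189  84g 108  110  114  112  107  101  103  100   88   84   86   84   83   83 
190  78g  85   95  112  114  110  106   98   89   84   83   84   83   85   85 
191  73g  72   90   96  101  105  101   89g  85   82   84   84   84   85   85 
192  71g  61g  77   88   80   75   72g  70g  78   84   85   84   84   85   85 
193  66g  52g  56g  65g  58g  52g  51g  59g  73   83   85   84   84   86   85
```

Emit:
{"op": "apply_moves", "data": {"plan": [-3.2, -2.7, 1.1, 0.097, -2.9, -3.1, 1.2, 0.1, -2.5, -3.4, 1.2, 0.1, 0, 0, 0, 0]}}

```text
time_s: 31.7
ee_pos: [0.5802, -0.0621, 0.2078]
eef_rot: [3.141, -0.0, 0.864]
force: [1.8, 1.5, 0.2]
grip_width: 0.024
grip_force: 25.0
```

Emit:
{"op": "apply_moves", "data": {"plan": [-1.7, 0, -4.7, 0, -3.4, 0, -9.4, 0, -3.4, 0, -9.4, 0, -5, 0, -15, 0, -5, 0, -20, 0, 0, 0, 0, 0]}}

```text
time_s: 32.3
ee_pos: [0.5685, -0.0772, 0.2694]
eef_rot: [3.137, -0.002, 0.861]
force: [0.5, -0.4, -1.2]
grip_width: 0.0236
grip_force: 25.0
```

```bash
python3 - <<'E'
from h import *
go(492.5,-295.6,280)
s=cam('side');np.savez('side14.npz',**s);I=s['image'].astype(int);w=np.clip(I[200:212,222:238,0]-I[200:212,222:238,2]-30,0,None);v,u=np.mgrid[200:212,222:238];print((w*u).sum()/w.sum(),(w*v).sum()/w.sum(),w.sum())
show('side14.npz','',[602,-36,123],8)
H=(H0+3.3*2.55*-AX)/1000
for a in range(0,180,15):
    h=np.radians(a);t=np.array([np.cos(h),np.sin(h),0]);t[2]=-(t@AX)/AX[2];t/=np.linalg.norm(t)
    print(a,proj(s,[H-.009*t,H+.009*t]).round(1).tolist())
for th in np.arange(2.7,3.7,.1): t=tabdir(th);print(round(th,1),round(np.degrees(np.arctan2(t[1],t[0]))%180),end=' ')
E
```

```text
t 32.3 p [568.5 -77.2 269.4] rpy [ 3.137e+00 -2.000e-03  8.610e-01] q6 0.51 F [ 0.5 -0.4 -1.2] g 23.6 25.0 -> shift [-215.2   84.8  -10.6] spin 0
228.18093385214007 207.6011673151751 514
side14.npz cols 235 ..
176 113g 113g 108g  81g  75   83   84   84   84   84   85   82   83   85   87   85   83 
177 111g 112g 107g  87g  82   84   84   84   83   84   82   82   83   84   86   84   83 
178 112g 113g 109g  88g  77   83   85   83   86   84   83   82   83   85   85   84   84 
179 111g 111g 110g  93g  73   83   83   84   85   84   83   83   83   86   85   84   83 
180 113g 112g 111g  96g  69   82   87   85   85   83   83   82   84   85   85   82   82 
181 113g 112g 112g 101g  69g  91  115   96   83   82   82   82   82   86   85   83   83 
182 113g 112g 112g 105g  70g  95  128  146   97   83   82   83   85   86   84   82   83 
183 113g 112g 112g 106g  77g 101  119  138  134  102   83   81   83   84   83   83   84 
184 113g 112g 112g 112g  89g 104  109  116  130  138  104   85   82   84   83   82   83 
185 113g 112g 119g 134g 113  108  109  109  115  132  136  105   85   83   83   83   83 

[... 527 characters left out ...]
   83 
192  75g  72g  62g  72g  78   79   76   74g  76g  76   80   83   83   84   84   85   84 
193  66g  66g  53g  54g  58g  54g  52g  52g  58g  72   81   83   82   83   85   85   83 
0 [[245.8, 184.2], [239.5, 181.5]]
15 [[245.8, 183.7], [239.5, 182.0]]
30 [[245.6, 183.1], [239.7, 182.6]]
45 [[245.2, 182.5], [240.1, 183.2]]
60 [[244.6, 181.9], [240.7, 183.9]]
75 [[243.9, 181.3], [241.4, 184.5]]
90 [[243.0, 180.8], [242.3, 185.0]]
105 [[242.1, 180.5], [243.2, 185.3]]
120 [[241.3, 180.3], [244.1, 185.4]]
135 [[240.6, 180.4], [244.8, 185.3]]
150 [[240.0, 180.7], [245.3, 185.1]]
165 [[239.7, 181.0], [245.7, 184.7]]
2.7 176 2.8 170 2.9 163 3.0 157 3.1 151 3.2 146 3.3 140 3.4 134 3.5 129 3.6 123
```

Emit:
{"op": "apply_moves", "data": {"plan": [-40, 9.3, 0, 0, -40, 9.3, 0, 0, -40, 9.3, 0, 0, -40, 9.3, 0, 0, -40, 9.3, 0, 0, -40, 9.5, 0, 0, 0, 0, 0, 0.15, 0, 0, 0, 0.15, 0, 0, 0, 0.15, 0, 0, 0, 0.15, 0, 0, 0, 0.15, 0, 0, 0, 0.11, 0, 0, 0, 0, 0, 0, 0, 0]}}

```text
time_s: 33.75
ee_pos: [0.454, -0.2947, 0.2654]
eef_rot: [-3.141, 0.001, 0.004]
force: [-0.2, -0.4, -0.5]
grip_width: 0.0239
grip_force: 25.0
```

```bash
python3 - <<'E'
from h import *
go(454.5,-295.6,260,0)
s=cam('side');np.savez('side15.npz',**s);o=monitor.get_obs()['ee_pos']*1000
for a in(10,15,20,25): 
    d=np.array([-np.sin(np.radians(a)),0,np.cos(np.radians(a))]);print(a,proj(s,(o+[0,0,18.8]-112.4*d)/1000),proj(s,(o+[0,0,18.8]-65*d)/1000))
d=np.array([-np.sin(.33),0,np.cos(.33)])
show('side15.npz','',o+[0,0,18.8]-95*d,12)
E
```

```text
t 33.75 p [ 454.  -294.7  265.4] rpy [-3.141e+00  1.000e-03  4.000e-03] q6 0.92 F [-0.2 -0.4 -0.5] g 23.9 25.0 -> shift [0.5 0.9 5.4] spin 0.004
10 [[296.10391729 115.2182216 ]] [[300.2029348  101.43929388]]
15 [[292.8383801  114.39911518]] [[298.27302454 100.949352  ]]
20 [[289.66314923 113.34101455]] [[296.39917675 100.31524288]]
25 [[286.59892217 112.04995207]] [[294.59444851  99.54107525]]
side15.npz cols 281 ..
97 169  170  168  166  167  170  170  168  166  168  168  168  171  173  168  107   68   40   39   69   94  118  121  126  151 
98 170  173  171  167  167  169  170  168  167  168  168  169  171  174  168  114   95   90  110  150  157  165  166  167  174 
99 170  172  170  167  168  169  171  169  167  168  169  169  171  172  154  108  101  104  132  171  172  173  174  173  173 
100 171  172  169  167  167  169  170  170  167  168  168  170  172  168  126  102  102  107  144  169  171  172  173  172  173 
101 170  173  170  167  168  168  170  172  170  170  169  171  173  166  108  101  103  119  162  171  170  171  173  173  172 
102 171  173  170  167  168  170  171 
[... 1969 characters left out ...]
  177  174  173  172  171  168  164  162  160  159  161 
118 168  167  167  166  164  169  173  177  181  183  182  178  178  179  176  174  172  171  170  169  166  164  159  158  159 
119 167  167  166  164  164  168  172  176  181  181  180  178  178  179  177  174  173  171  171  168  168  165  159  156  158 
120 167  167  166  163  165  168  172  176  181  182  179  178  178  179  177  174  172  171  169  168  167  166  160  155  157 
121 166  168  167  165  166  170  173  177  182  181  179  177  178  179  177  174  172  172  169  167  168  167  161  154  155 
122 146  165  164  163  164  168  172  175  181  180  179  178  180  179  177  174  172  170  169  167  167  168  162  155  154
```

Emit:
{"op": "apply_moves", "data": {"plan": [5.5, 0.9, 20, 0.004, 0, 0, 30, 0, 0, 0, 17, 0, 0, 0, 5, 0, 0, 0, 5, 0, 0, 0, 5, 0, 0, 0, 0, 0], "squeeze": 12}}

```text
time_s: 34.5
ee_pos: [0.4596, -0.2957, 0.184]
eef_rot: [3.142, -0.0, -0.003]
force: [0.6, 0.9, -0.9]
grip_width: 0.0238
grip_force: 12.0
```

```bash
python3 - <<'E'
from h import *
go(459.5,-295.6,183,0)
E
```

```text
t 34.5 p [ 459.6 -295.7  184. ] rpy [ 3.142e+00 -0.000e+00 -3.000e-03] q6 0.93 F [ 0.6  0.9 -0.9] g 23.8 12.0 -> shift [-0.1 -0.1  1. ] spin -0.003
```

Emit:
{"op": "apply_moves", "data": {"plan": [0, 0, 3, 0, 3, 0, 0, 0, 4, 0, 0, 0, 4, 0, 0, 0, 4, 0, 0, 0, 4, 0, 0, 0, 4, 0, 0, 0, 4, 0, 0, 0, 0, 0, 0, 0]}}

```text
time_s: 35.4
ee_pos: [0.4871, -0.2957, 0.1808]
eef_rot: [-3.142, -0.0, -0.003]
force: [-0.6, -1.7, -1.7]
grip_width: 0.0238
grip_force: 12.0
```

Emit:
{"op": "apply_moves", "data": {"plan": [4, 0, 1, 0, 4, 0, 1, 0, 2, 0, 2, 0, 2, 0, 2, 0, 0, 0, 0, 0]}}

```text
time_s: 35.9
ee_pos: [0.4987, -0.2957, 0.1744]
eef_rot: [-3.141, 0.0, -0.003]
force: [-0.6, -1.0, -3.0]
grip_width: 0.0238
grip_force: 12.0
```

```bash
python3 - <<'E'
from h import *
go(492.6,-295.6,150,0)
s=cam('side');np.savez('side16.npz',**s);o=monitor.get_obs()['ee_pos']*1000
print(proj(s,(o+[0,0,-18.6])/1000),proj(s,(o+[0,0,49.6])/1000))
I=s['image'].astype(int);f=proj(s,(o+[0,0,-18.6])/1000)[0].astype(int)
for v in range(f[1]-10,f[1]+12): print(v,' '.join('%3d%s'%(I[v,u].mean(),'g' if I[v,u,1]-I[v,u,0]>20 else ' ') for u in range(f[0]-12,f[0]+13)))
E
```

```text
t 35.9 p [ 498.7 -295.7  174.4] rpy [-3.141e+00  0.000e+00 -3.000e-03] q6 0.98 F [-0.6 -1.  -3. ] g 23.8 12.0 -> shift [-6.1 -0.1 24.4] spin -0.003
[[287.06689221 119.64521207]] [[288.49322549  99.40447408]]
109 174  177  177  174  168  170  174  177  165   56   63  129  131  131  131  130  134  154  173  174  170  166  166  167  168 
110 175  177  176  173  168  169  173  175  165   54   67  129  132  130  130  130  130  142  171  173  169  166  166  166  165 
111 176  177  177  171  166  169  174  175  164   57   72  129  132  130  131  130  129  134  170  172  169  165  165  165  165 
112 174  177  176  171  166  169  174  175  163   59   78  129  131  131  130  130  129  136  173  171  168  164  164  164  163 
113 177  176  176  171  166  171  173  175  164   60   83  129  131  130  131  131  135  158  179  179  175  170  168  165  163 
114 176  177  176  171  167  170  174  174  161   67  102  130  131  130  130  130  135  155  182  183  178  175  174  171  166 
115 177  177  175  170  169  171  167  133  104   55  107  131  131  131  131  131  130  118  165  182  181  178  176 
[... 1244 characters left out ...]
   50   24   20   52  124  183  181  176  175  174  171 
126 161  153  148  147  150  147  125  132  128  111  110  100  106  103   81   27   17   50  124  183  180  176  175  173  170 
127 177  171  167  166  170  165  126g 126g 126g 120g 122g 102  107  109  112   57   26   63  143  184  180  175  174  172  169 
128 175  168  166  167  166  148  112g 109g 109g 109g 113g 100  106  105  102   79g  56g  77  150  182  179  175  173  171  169 
129 174  167  166  166  155  124g 108g 106g 107g 108g 107g 100  107  104   98g  99g  96g 100g 129g 150  150  156  163  170  168 
130 170  167  167  163  135g 111g 107g 107g 106g 108g 106g 100  106  104  100g 106g 106g 106g 108g 114g 115g 123g 130g 136g 140
```

Emit:
{"op": "apply_moves", "data": {"plan": [-3, 0, 4, 0, -3, 0, 6, 0, 0, 0, 8, 0, 0, 0, 8, 0, 0, 0, 8, 0, 0, 0, 0, 0]}}

```text
time_s: 36.55
ee_pos: [0.4922, -0.2954, 0.1395]
eef_rot: [-3.14, 0.002, -0.003]
force: [-0.3, 0.8, -0.6]
grip_width: 0.0241
grip_force: 12.0
```

Emit:
{"op": "apply_moves", "data": {"plan": [0, 0, 6, 0, 0, 0, 5, 0, 0, 0, 4, 0, 0, 0, 2, 0, 0, 0, 0, 0]}}

```text
time_s: 37.05
ee_pos: [0.4925, -0.2957, 0.1237]
eef_rot: [-3.141, 0.0, -0.003]
force: [0.5, -0.7, -2.1]
grip_width: 0.0242
grip_force: 12.0
```

```bash
python3 - <<'E'
from h import *
go(492.6,-295.6,120.6,0)
E
```

```text
t 37.05 p [ 492.5 -295.7  123.7] rpy [-3.141e+00  0.000e+00 -3.000e-03] q6 0.97 F [ 0.5 -0.7 -2.1] g 24.2 12.0 -> shift [ 0.1 -0.1  3.1] spin -0.003
```

Emit:
{"op": "apply_moves", "data": {"plan": [0, 0, 2, 0, 0, 0, 1.5, 0, 0, 0, 0, 0]}}

```text
time_s: 37.35
ee_pos: [0.4927, -0.2959, 0.1209]
eef_rot: [3.141, -0.0, -0.003]
force: [-0.6, 0.1, 3.8]
grip_width: 0.0236
grip_force: 12.0
```

Emit:
{"op": "apply_moves", "data": {"plan": [0, 0, 0, 0, 0, 0, 0, 0, 0, 0, 0, 0, 0, 0, 0, 0, 0, 0, 0, 0, 0, 0, 0, 0], "hand": 0.3}}

```text
time_s: 37.95
ee_pos: [0.4926, -0.2958, 0.1204]
eef_rot: [-3.142, -0.0, -0.003]
force: [0.6, 0.2, 0.1]
grip_width: 0.0609
grip_force: 0.0
```

Emit:
{"op": "apply_moves", "data": {"plan": [0, 0, -10, 0, 0, 0, -30, 0, 0, 0, -40, 0, 0, 0, -50, 0, 0, 0, -30, 0, 0, 0, 0, 0]}}

```text
time_s: 38.55
ee_pos: [0.4935, -0.2964, 0.286]
eef_rot: [3.137, -0.007, -0.003]
force: [-0.2, 0.4, -0.5]
grip_width: 0.0611
grip_force: 0.0
```

```bash
python3 - <<'E'
from h import *
for n in('side','top'):
    c=cam(n);np.savez(n+'17.npz',**c)
    print(n,proj(c,[[.4925,-.2957,.170],[.4925,-.2957,.105]]))
c=load('','side17.npz');W=cloud(c)*1000;I=c['image'].astype(int)
m=(abs(W[...,0]-492)<45)&(abs(W[...,1]+295)<45)&(W[...,2]>100)&(W[...,2]<185)&(I.sum(-1)<210)
print(m.sum(),W[m][:,2].max());
for v in range(100,170):
    u=np.where(m[v])[0]
    if len(u): print(v,u.min(),u.max(),W[v,u,0].mean().round(1),W[v,u,2].mean().round(1))
go(*rig(2,67,45),PSI+np.pi/2)
E
```

```text
side [[289.46153269 115.69062198]
 [288.10475515 134.0432464 ]]
top [[387.880036   233.030533  ]
 [379.51725483 234.87960023]]
262 171.8291670537304
115 287 292 492.5 170.0
116 287 293 490.9 170.5
117 286 292 493.6 169.8
118 286 292 493.4 169.2
119 286 293 491.8 167.1
120 286 293 491.6 162.5
121 286 292 492.8 159.5
122 286 292 492.6 155.8
123 286 292 492.4 151.9
124 286 292 492.2 149.5
125 286 292 491.9 144.7
126 286 292 491.7 142.3
127 285 292 493.0 138.7
128 285 292 492.8 134.6
129 285 292 492.6 131.5
130 285 292 492.3 128.0
131 283 293 493.6 119.7
132 283 294 491.8 116.8
133 282 295 491.6 113.4
134 282 295 491.4 110.7
135 282 295 491.2 108.8
136 282 295 491.4 107.7
137 282 295 490.9 107.0
138 283 300 485.6 105.2
139 284 292 493.0 102.5
140 276 293 495.0 101.9
141 277 293 493.1 101.5
142 287 298 480.7 103.1
143 292 294 476.7 101.7
144 295 297 467.8 101.2
t 38.65 p [ 492.5 -295.7  280.9] rpy [ 3.141e+00 -1.000e-03 -3.000e-03] q6 0.97 F [-0.2  0.1  0.4] g 61.1 0.0 -> shift [ 141.  -333.3  223.8] spin -1.743
```

Emit:
{"op": "apply_moves", "data": {"plan": [17.8, -41.6, 0, 0, 17.8, -41.6, 0, 0, 17.8, -41.6, 0, 0, 17.8, -41.6, 0, 0, 17.8, -41.6, 0, 0, 17.8, -41.6, 0, 0, 17.8, -41.6, 0, 0, 17.8, -41.6, 0, 0, 0, 0, 0, 0, 0, 0, 0, 0]}}

```text
time_s: 39.65
ee_pos: [0.6357, 0.0372, 0.2786]
eef_rot: [3.141, 0.003, -0.002]
force: [-0.2, -0.2, 0.4]
grip_width: 0.0611
grip_force: 0.0
```

Emit:
{"op": "apply_moves", "data": {"plan": [0, 0, 0, -0.15, 0, 0, 0, -0.15, 0, 0, 0, -0.15, 0, 0, 0, -0.15, 0, 0, 0, -0.15, 0, 0, 0, -0.15, 0, 0, 0, -0.15, 0, 0, 0, -0.15, 0, 0, 0, -0.15, 0, 0, 0, -0.15, 0, 0, 0, -0.15, 0, 0, 0, -0.093, 0, 0, 0, 0, 0, 0, 0, 0]}}

```text
time_s: 41.05
ee_pos: [0.6358, 0.0356, 0.2802]
eef_rot: [-3.141, -0.0, 1.736]
force: [-0.2, 0.5, 0.5]
grip_width: 0.0612
grip_force: 0.0
```

```bash
python3 - <<'E'
from h import *
go(635.0,37.0,46,1.741)
s=cam('side');np.savez('side18.npz',**s)
W=cloud(s)*1000;I=s['image'].astype(int)
m=(W[...,2]>75)&(W[...,2]<95)&(abs(W[...,0]-635)<40)&(abs(W[...,1]-37)<40);print('tab top',m.sum(),W[m].mean(0),W[m].min(0),W[m].max(0))
print(proj(s,rig(2,67,72)/1000))
E
```

```text
t 41.05 p [635.8  35.6 280.2] rpy [-3.141 -0.     1.736] q6 -0.17 F [-0.2  0.5  0.5] g 61.2 0.0 -> shift [  1.5  -0.4 234.2] spin -0.005
tab top 51 [632.38934554  40.88695545  82.80708009] [625.12748559  26.52373173  75.42383976] [640.10254383  51.40416376  86.73751774]
[[226.71713317 214.27395458]]
```

Emit:
{"op": "apply_moves", "data": {"plan": [1.5, -0.4, 45, -0.005, 0, 0, 50, 0, 0, 0, 50, 0, 0, 0, 45, 0, 0, 0, 30, 0, 0, 0, 14.5, 0, 0, 0, 0, 0]}}

```text
time_s: 41.8
ee_pos: [0.6347, 0.0378, 0.0445]
eef_rot: [-3.139, -0.0, 1.743]
force: [-0.2, -0.1, 1.5]
grip_width: 0.061
grip_force: 0.0
```

Emit:
{"op": "apply_moves", "data": {"plan": [0, 0, 0, 0, 0, 0, 0, 0, 0, 0, 0, 0, 0, 0, 0, 0, 0, 0, 0, 0, 0, 0, 0, 0, 0, 0, 0, 0, 0, 0, 0, 0, 0, 0, 0, 0], "hand": -1, "squeeze": 30}}

```text
time_s: 42.7
ee_pos: [0.6353, 0.038, 0.0461]
eef_rot: [-3.141, -0.0, 1.745]
force: [-2.8, 0.8, 3.6]
grip_width: 0.0138
grip_force: 30.0
```

```bash
python3 - <<'E'
from h import *
go(*(rig(2,117,33.5)),1.741)
E
```

```text
t 42.7 p [635.3  38.   46.1] rpy [-3.141 -0.     1.745] q6 -0.17 F [-2.8  0.8  3.6] g 13.8 30.0 -> shift [49.2 -0.5  0.6] spin 0.004
```

Emit:
{"op": "apply_moves", "data": {"plan": [1, -0.2, 0, 0, 3, -0.1, 0, 0, 4, 0, 0, 0, 4, 0, 0, 0]}}

```text
time_s: 43.1
ee_pos: [0.6331, 0.05, 0.0461]
eef_rot: [3.141, 0.0, 1.745]
force: [-1.0, -4.5, 4.1]
grip_width: 0.014
grip_force: 30.0
```

Emit:
{"op": "apply_moves", "data": {"plan": [4, 0, 0, 0, 4, 0, 0, 0, 4, 0, 0, 0, 4, 0, 0, 0]}}

```text
time_s: 43.5
ee_pos: [0.6303, 0.0659, 0.0461]
eef_rot: [3.141, 0.0, 1.745]
force: [-0.1, -5.2, 5.0]
grip_width: 0.0139
grip_force: 30.0
```

Emit:
{"op": "apply_moves", "data": {"plan": [4, 0, 0, 0, 4, 0, 0, 0, 4, 0, 0, 0, 4, 0, 0, 0, 3, 0, 0, 0, 2, 0, 0, 0, 0, 0, 0, 0]}}

```text
time_s: 44.2
ee_pos: [0.6266, 0.0871, 0.0461]
eef_rot: [3.141, -0.001, 1.745]
force: [-0.8, 0.7, 5.2]
grip_width: 0.0138
grip_force: 30.0
```

```bash
python3 - <<'E'
from h import *
go(*(rig(2,117,33.5)),1.741)
s=cam('side');np.savez('side19.npz',**s)
cv2.imwrite('pics/draw.png',cv2.resize(s['image'][160:260,190:290,::-1],None,fx=6,fy=6,interpolation=2))
p=proj(s,[rig(-12,11,26)/1000,rig(-12,-39,26)/1000,rig(0,0,30)/1000]);print((p-[190,160])*6)
E
```

```text
t 44.2 p [626.6  87.1  46.1] rpy [ 3.141e+00 -1.000e-03  1.745e+00] q6 -0.09 F [-0.8  0.7  5.2] g 13.8 30.0 -> shift [-0.7 -0.4  0.6] spin 0.004
[[249.16471382 308.20344621]
 [243.91542878 231.43781824]
 [220.95470509 285.83284199]]
```

View pics/draw.png

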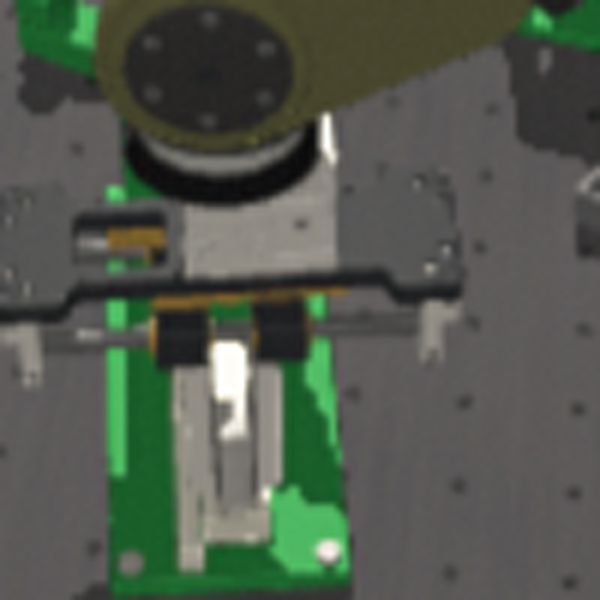

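Emit:
{"op": "apply_moves", "data": {"plan": [0, 0, 0, 0, 0, 0, 0, 0, 0, 0, 0, 0, 0, 0, 0, 0, 0, 0, 0, 0, 0, 0, 0, 0], "hand": 0.3}}

```text
time_s: 44.85
ee_pos: [0.6266, 0.0862, 0.0459]
eef_rot: [-3.142, -0.0, 1.745]
force: [0.5, 0.6, -0.3]
grip_width: 0.0588
grip_force: 0.0
```

Emit:
{"op": "apply_moves", "data": {"plan": [0, 0, -20, 0, 0, 0, -40, 0, 0, 0, -45, 0, 0, 0, -50, 0, 0, 0, -50, 0, 0, 0, 0, 0, 10, -45, 0, 0, 10, -45, 0, 0, 10, -45, 0, 0, 10, -45, 0, 0, 0, 0, 0, 0]}}

```text
time_s: 45.95
ee_pos: [0.4385, 0.0946, 0.2509]
eef_rot: [-3.141, -0.0, 1.746]
force: [0.9, -0.0, -0.1]
grip_width: 0.0612
grip_force: 0.0
```

```bash
python3 - <<'E'
from h import *
go(0,0,0)
s=cam('side');np.savez('side20.npz',**s);t=cam('top')
for n,c in(('side',s),('top',t)):
    W=cloud(c)*1000;d=W-RO;x=d[...,0]*np.cos(PSI)+d[...,1]*np.sin(PSI);y=-d[...,0]*np.sin(PSI)+d[...,1]*np.cos(PSI);I=c['image'].astype(int)
    m=(abs(x-2)<11)&(y>-38)&(y<150)&(abs(d[...,2]-26)<4)&(I.min(-1)>70);print(n,m.sum(),np.percentile(y[m],[0,2,50,98,100]).round(1),np.percentile(x[m],[2,98]).round(1),'z',np.median(d[...,2][m]))
    for b in(20,40,60,90,120): 
        j=m&(abs(y-b)<8); print(b,j.sum(),np.nanmedian(d[...,2][j]).round(1) if j.any() else None,end='; ')
    m=(abs(x-2)<12)&(y>90)&(y<140)&(d[...,2]>55)&(d[...,2]<85);print('tab',m.sum(),x[m].mean(),y[m].mean(),d[...,2][m].max())
I=s['image'].astype(int);w=np.clip(I[200:212,222:238,0]-I[200:212,222:238,2]-30,0,None);v,u=np.mgrid[200:212,222:238];print((w*u).sum()/w.sum(),(w*v).sum()/w.sum(),w.sum())
show('side20.npz','',rig(0,5,28),9)
print(proj(s,[rig(0,0,25)/1000,rig(2,11,21)/1000]))
E
```

```text
t 45.95 p [438.5  94.6 250.9] rpy [-3.141 -0.     1.746] q6 -0.04 F [ 0.9 -0.  -0.1] g 61.2 0.0 -> shift [ -16.9 -448.3  251. ] spin 0
side 175 [-37.8  -9.2  56.  131.5 134.4] [-8.7 12.5] z 25.88016020086844
20 20 25.3; 40 36 25.9; 60 30 26.0; 90 9 27.0; 120 24 26.3; tab 69 0.21123774598799483 121.89612101235458 75.65847143067568
top 294 [ 12.9  17.7  65.  124.  130.7] [-8.5 12.5] z 26.32790091426323
20 32 25.6; 40 50 26.0; 60 52 26.5; 90 48 26.5; 120 13 26.4; tab 65 1.342840506178666 116.87216513202695 77.00037574403157
227.97283311772316 208.0569210866753 773
side20.npz cols 218 ..
200 151  140  137  161  226  227  224  216  212  211  213  209  175   85   67g  54g  54g  55g  54g
201 131  138  136  143  162  163  159  151  149  149  148  133   94   76   72   73   71   61g  75g
202 119  138  138  140  139  140  140  139  138  139  132   99   78   82   86   72   70   82g 109g
203 119  138  140  142  113  108  103  101  101g  99g  89   81   80   82   77   66   80g 110g 119g
204 120  138  142  144   80g  67g  63g  59g  61g  60g  67   79   81   77   82   69   99g 118g 120g
205 122  139  
[... 829 characters left out ...]
5  105   99  102  106  103   58g  49g  50g  53g
214  91  136  138  153  213  247  247  247  247  240  175  140  129  152  158   71g  50g  52g  51g
215  89  137  137  146  202  252  251  250  250  250  243  233  144  142  144   67g  48g  52g  50g
216  87g 136  138  138  188  251  250  249  248  248  250  247  145  130  129   62g  50g  51g  52g
217  87g 136  136  135  174  251  250  248  247  247  249  246  158  130  127   59g  49g  51g  51g
218  87g 136  137  133  168  251  250  248  247  247  248  249  232  143  127   59g  47g  53g  51g
219  87g 139  137  138  183  251  250  248  247  247  248  249  246  161  125   65g  49g  51g  52g
[[226.87049757 208.97241454]
 [226.32635758 212.95288828]]
```

```bash
python3 -c "
from station import ctrl
print(ctrl.hand_in())"
```

```text
the job is handed in; nothing more can be done
None
```

The job is handed in at about 46 s of the 72 s allowed: the screw is set with the foot pressed in about 1.5 mm, the driver hangs upright in its holder, and the block lies flat on the bed with its nose about 6 mm clear of the foot.

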